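Pack an impression kit low to tall and clip its cover down

ROBOT

A 7-joint arm with a two-finger parallel gripper is mounted at the origin on a cart in front of the work surface, level with it; the furniture and walls round the work are solid. World frame = base frame: x ahead of the robot, y to its left, z up, the work surface at z = 0. Lengths are in m, angles in rad, forces in N, time in s.
With the tool pointing down it reaches from about 0.425 to 0.925 m from the base axis. Payload 6.8 kg.
Tool frame: the origin (TCP) lies on the centre line of the jaws, within the pads' length; the fingertips stand 25 mm ahead of it and the grasp point (between the pads) lies 6 mm ahead of it; z points along the fingers, y is the line along which they close (so a half turn about z gives the same grasp; the last joint's range is limited). The gripper opens to 85 mm and grips with 20 to 120 N. Pads are 22 mm wide; open, the fingers measure 114 mm over their backs; the gripper's body (76 mm by 85 mm) begins 54 mm behind the grasp point. The pads swing forward as they close: fully open they stand 13 mm farther back than shut.
Start: joints at [-1.371, 0.477, 0.022, 1.555, -0.011, 1.109, -0.083], TCP at [0.204, 0.643, 0.23] pointing down, gripper open.
Joint ranges: [-2.96, 2.96], [-0.34, 2.1], [-1.41, 1.46], [0.24, 2.44], [-1.37, 4.51], [0.17, 1.92], [-2.96, 2.96]. Speed limits (rad/s): [2.39, 2.39, 3.14, 3.14, 3.14, 3.14, 3.14].

INTERFACE

Orientations are given as a rotation vector (axis times angle).
In Python, from bench import telemetry, grab_frame, job gives the robot as it stands.
- The arm moves only by the tool apply_moves, never from a script. Its argument "rows" is a list of rows, each a list of 2 entries, a list of its own where there are three numbers: the shift along the tool's x, y, z each as a share of 250 mm, from -1 to 1, then the turn, a rotation vector about the tool's x, y, z each as a share of pi rad, from -1 to 1. A call has 1 to 10 rows; each row is the pose to reach, as a shift and turn from the pose commanded when the call began, along the tool's axes at that moment, turning the shorter way round; what a row does not reach only later rows make up. A row lasts 1/8 s, in which the tool goes at most 62.5 mm and 10.7 degrees, less where a joint would pass 70% of its speed; a pose out of reach is approached as far as the arm can. A call with a number of a shift or a turn outside -1 to 1 is refused whole. A call with a gripper value outside its range is refused whole. "jaw" is the gripper's target within -1 to 1 (fully open at 1, half-way at 0, shut at -1), set as the call begins (left out, the last holds). The fingers move at their own pace and stop on an object; "newtons" is the grip in N (left out, the last holds). Time passes only in rows, so rows that repeat a pose let the fingers close. It gives the time, the measured TCP pose, the force, the opening and the grip force at its end, in the units of the state.
- telemetry.get_obs(): the state, without advancing time (a new reading comes with each control period).
- grab_frame(name): name is "scene" or "top"; returns a dict with "frame" (420x560x3 uint8, red, green, blue), "vertical_fov" (degrees; the focal length in pixels is half the picture's height over the tangent of half this angle, whatever the lens; pixels are square), "cx", "cy" (the principal point, pixels), "k1" (the pictures are not rectified: a ray, as slopes to the right and down, at radius r is drawn at 1 + k1 r^2 times it, then the intrinsics apply), "origin" and "attitude" of the camera in the world. Camera axes: x right, y up, looking along -z (the intrinsics and any distortion apply to the point x, -y, -z); pixel columns grow to the right and rows downward; lengths in m; the calibration is good to about 2 mm. A picture is of the moment at which its call begins. There is no depth.
- job.hand_in(): hands the job in; it is judged then, once.
The state is a dict: "clock": time; "joints": joint angles; "qvel": joint speeds; "tau": joint torques, N m; "tcp_pos": TCP position; "orientation": TCP orientation; "contact_force": force on the tool from outside, world axes, zero at the start; "moment": the same for the moment, N m; "grip_width": finger opening in m; "gripper_force": force on a finger pad.
Only numpy, scipy, OpenCV 4.12 (cv2) and the standard library are available. Lean on these libraries where they do the work, as an engineer would, in place of code of your own. Each camera call takes 0.05 s, during which the arm holds its last target. There are 200 camera calls.

TASK

Pack the impression kit in the steel pan, low things first so that the tall one never stands in the way: lay the mouth mirror across its two saddles and set the plaster model base-down in its empty bay, and only then take the taller of the two bottles out of the sloped rack and stand it upright in the ring. Last, lower the hood-shaped cover over everything and press it down until it sits level on the pan's ledge and both spring catches have snapped over its rim. Leave all the other things where they are, including the impression tray already in the pan and the short bottle in the rack.

Things in the scene. Friction and masses are not known exactly. Their poses are not given: they have to be found in the camera images.
- cassette: Kit pan: shallow steel pan, 230 mm along its y (245 over the catches), 159 mm along x, fixed; origin centre of underside, z up. Floor 8 mm above the worktop; wall top at 30 mm (inside 66 mm from centre in x, 98 in y, drafted inward); round it a ledge at 12 mm for the cover's rim. Grey holders inside: 2 saddles, empty fenced bay (+y), ring (middle), bay holding an impression tray (-y). Fences 7 mm, ring 9 mm high.
- saddle_spot (a point): Fixed in the pan, 40 mm to the -x side of its centre, 19.6 mm above the worktop: where the mirror's centre comes to lie. Mirror along the pan's y, head either way. The two saddles stand 34 mm to either side along y, 6 mm thick; notches 12 mm wide at the bottom, flared; cheek tops at 26 mm; floor between them free. All the pan's points have the pan's axes.
- bay_spot (a point): Fixed in the pan at x 14, y 64 mm, 21.5 mm above the worktop: where the model's centre comes to lie in the empty fenced bay (65 mm along the pan's y, 53 mm along its x). The model's 58 mm side goes along y, either way round.
- ring_spot (a point): Fixed in the pan at x 10, y -2 mm, 50 mm above the worktop: where the centre of the upright tall bottle comes to be. The ring on the floor below is 44 mm in bore at the bottom, flared to 49,, 9 mm high.
- seat_spot (a point): Fixed in the pan, over its centre, 130 mm above the worktop: where the centre of the cover's handle bar comes to be when the cover is fully home. Its long side goes along the pan's y, either way round.
- catch_left (a joint): Spring catch at the pan's +y end: 40 mm wide steel leaf hinged at its foot; 0 = upright at its stop, grows (rad) as pushed outward, springs back. Not to be handled: the cover's rim pushes both catches aside. A cover set down without pressing stays lying on them, some 10 mm too high; about 8 to 20 N pressed on the middle of its handle snap it home.
- catch_right (a joint): The same at the pan's -y end.
- mirror_center (a point): Mouth mirror (loose), 162 mm long, 22 g, flat on the worktop; middle of its length, 3.6 mm up. x runs along it towards the round mirror head (22 mm wide, beyond x = +47 mm). Handle 7 to 8 mm thick from x = -83 to +47 mm, balance point x = -18 mm. A probe of like size without mirror head lies near it and is not wanted.
- model_center (a point): Plaster model of a dental arch (loose), 140 g, on its flat base; point at the middle of the base outline, 13.5 mm above the underside. Base 18 mm high, 46 mm along x, 58 mm along y; teeth above it 40 x 50 mm, to 28 mm above the underside. Best gripped across x (46 mm) on the base. Stands at the front right or behind the pan (a fixed one at the far right end is not meant).
- tall_bottle_center (a point): Taller of two amber bottles (loose), 84 mm high, 110 g; point half-way up, z towards the cap. Body 38 mm in diameter up to 60 mm, black cap 27 mm in diameter above. Stands in a socket of the sloped rack, leaning 35 degrees from vertical; its lower 30 mm are in the socket, so draw it out along its own axis.
- short_bottle_center (a point): Shorter bottle (loose), same diameters, 58 mm high; point half-way up, z towards its cap; in the rack's other socket, 72 mm away. Not to be moved.
- rack: Sloped steel bottle rack, 128 mm along its y, fixed; origin on the worktop under its middle. Two square sockets (42 mm inside, 30 mm deep, at y = +36 and -36 mm) lean 35 degrees to its -x side; its highest edge is about 60 mm above the worktop.
- cover_grip (a point): Centre of the cover's handle bar. Cover (loose, 280 g): aluminium hood standing rim-down, 224 mm along y, 158 mm along x, 90.5 mm high, open below, 88 mm deep, inside 147 x 210 mm (2.5 mm in x, 2 in y wider than the pan's wall, each side). Bar along y, 104 mm long, 12 thick across x, 11 high, its centre 118 mm above the rim's underside, 28 mm above the top. Rim must pass over the upright bottle.
- kit_impression_tray: Impression tray already in the pan's other bay, 70 x 55 x 14 mm; origin centre of underside. Not to be moved.
- spare_impression_tray: Impression tray on the worktop, 70 x 55 x 14 mm; origin centre of underside. Not wanted, not to be moved.
- probe: Probe, 154 x 8 x 8 mm, on the worktop near the mirror, x along it; origin centre of underside. Not to be moved.
- dappen: Small glass dish, 37 mm wide, 26 mm high, behind the pan; origin centre of underside. Not to be moved.
Things that resemble listed ones, but are neither listed nor needed, are in the scene too. Leave any blue, green or pink look-alike of the part that bears model_center alone.

How it is judged:
By the outcome, as a careful person would: the job done as asked, in the order asked, and still so for the second after the job is handed in, with the robot touching nothing.
It also fails if it takes over 72 s, if anything falls off the work surface, if the arm or the gripper's body presses on something with over 40 N, if the wrist force passes 120 N, or if a joint passes its speed limit or range.

## Working session

There is one attempt and no reset: what is moved stays moved. The work goes in short steps, Python scripts to look and compute and a tool call to move; the robot and the scene stay as the last step left them, time stands still between calls to the robot, and variables do not carry over. Pictures are saved under pics/ and viewed, at most 10 in all, crops included, and the job is handed in when it is done.

Besides the shell and the picture viewer there is one more tool, called as name(argument=value, ...) on one line, values as JSON. apply_moves: Moves the arm, as the interface text tells. Its arguments: {"type":"object","properties":{"rows":{"type":"array"},"jaw":{"type":"number"},"newtons":{"type":"number"}},"required":["rows"]}

```bash
mkdir -p pics; ls
cat > h.py <<'E'
import numpy as np, cv2
from scipy.spatial.transform import Rotation as R
from bench import telemetry, grab_frame, job
def cam(n):
    d=grab_frame(n); f=d["frame"]; H=f.shape[0]
    d["f"]=H/2/np.tan(np.radians(d["vertical_fov"])/2)
    a=np.array(d["attitude"],float)
    d["R"]=a if a.shape==(3,3) else (R.from_rotvec(a).as_matrix() if a.size==3 else None)
    d["o"]=np.array(d["origin"]); return d
def ray(d,u,v):
    xd=(u-d["cx"])/d["f"]; yd=(v-d["cy"])/d["f"]
    x,y=xd,yd
    for _ in range(20):
        s=1+d["k1"]*(x*x+y*y); x,y=xd/s,yd/s
    return d["R"]@np.array([x,-y,-1])
def onz(d,u,v,z):
    r=ray(d,u,v); return d["o"]+r*(z-d["o"][2])/r[2]
def proj(d,p):
    q=d["R"].T@(np.array(p)-d["o"]); x,y=q[0]/-q[2],-q[1]/-q[2]
    s=1+d["k1"]*(x*x+y*y); return np.array([d["cx"]+d["f"]*x*s,d["cy"]+d["f"]*y*s])
def save(d,name,box=None,k=1):
    f=cv2.cvtColor(d["frame"],cv2.COLOR_RGB2BGR)
    if box: f=f[box[1]:box[3],box[0]:box[2]]
    if k!=1: f=cv2.resize(f,None,fx=k,fy=k,interpolation=cv2.INTER_CUBIC)
    cv2.imwrite("pics/"+name,f)
E
python3 - <<'E'
from h import *
for n in("top","scene"):
    d=cam(n); print(n,{k:d[k] for k in d if k not in("frame",)}); save(d,n+"0.png",None,1.4)
print(telemetry.get_obs())
E
```

```text
pics
top {'vertical_fov': 51.24145417099373, 'cx': 274.67000118973357, 'cy': 213.14188969624425, 'k1': 0.014466883229969219, 'origin': array([ 0.35505295, -0.04343834,  1.24212578]), 'attitude': array([ 0.11657822, -0.12345187, -1.54825479]), 'f': np.float64(437.89721150339955), 'R': array([[ 0.01878613,  0.98809878, -0.15266919],
       [-0.99980648,  0.01945722,  0.00290274],
       [ 0.00583871,  0.15258511,  0.98827309]]), 'o': array([ 0.35505295, -0.04343834,  1.24212578])}
scene {'vertical_fov': 47.30943271240313, 'cx': 278.2551957349655, 'cy': 210.45990865537112, 'k1': -0.13041678568212559, 'origin': array([-0.10612006,  0.90825868,  1.27400153]), 'attitude': array([ 0.29272905, -0.96002681, -2.37972105]), 'f': np.float64(479.42250966122225), 'R': array([[-0.82411239,  0.4107097 , -0.39007219],
       [-0.56641135, -0.59253287,  0.57278528],
       [ 0.00411788,  0.69298076,  0.72094432]]), 'o': array([-0.10612006,  0.90825868,  1.27400153])}
{'clock': 0.1, 'joints': array([-1.37113436,  0.47776808,  0.02232355,  1.55636245, -0.0114972 ,
        1.10933148, -0.08306329]), 'qvel': array([ 4.78853472e-04, -6.71848096e-04,  3.58847459e-04, -4.17021617e-03,
        6.32906291e-04, -1.21384683e-05, -4.86262982e-04]), 'tau': array([ 3.80543250e-03, -5.97761178e+01,  1.61314141e+00, -2.81956244e+01,
        1.27849920e-02,  4.98096037e-03, -2.61325476e-05]), 'tcp_pos': array([0.20430866, 0.64275321, 0.22888446]), 'orientation': array([-4.81387130e-01, -3.10434404e+00,  2.72582130e-03]), 'contact_force': array([ 0.37990224,  1.11121936, -0.71453679]), 'moment': array([-0.04753919, -0.01022812, -0.00801351]), 'gripper_force': 0.0, 'grip_width': 0.08557659541078687}
```

View pics/top0.png

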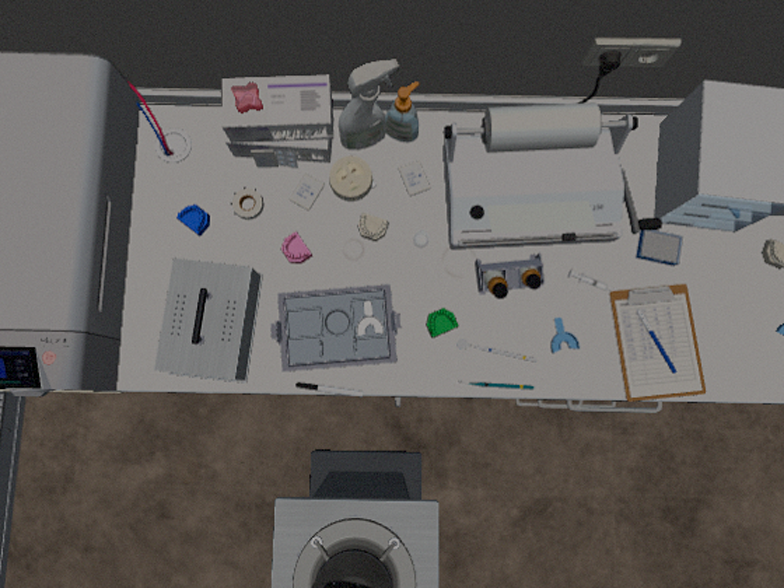

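View pics/scene0.png

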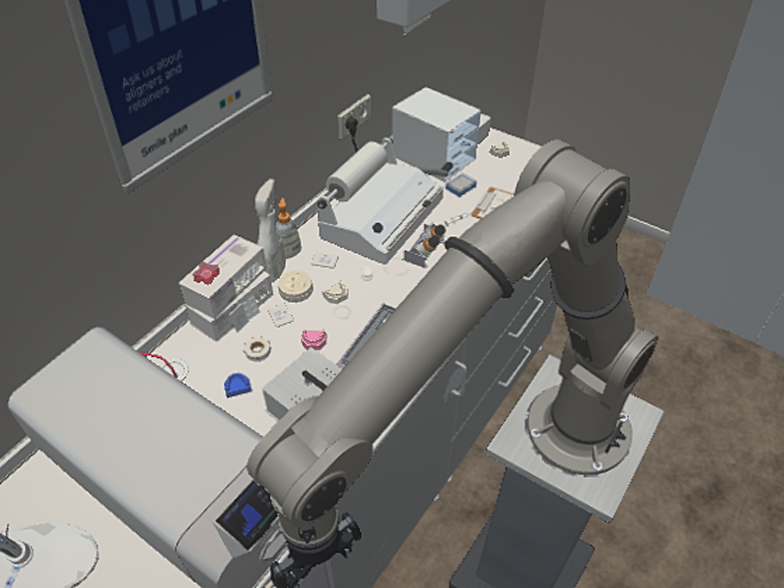

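The top view shows the pan at (337,328), the cover at (205,315), and the bottles in the rack at (497,287) and (531,278).

- **Model candidates:** cream (373,226), pink (295,248), blue (194,219), green (441,322), the cream disc (350,178) and the fixed one at the far right (775,252). I choose cream (373,226).
- **Mirror candidates:** a stick at (497,351) and a teal stick at (497,385).
- **Bottles:** (497,287) looks like the taller one.

I'll check these in one close crop.

Run:
```python
from h import *
d=cam("top"); np.save("t0.npy",d["frame"]); save(d,"crop1.png",(190,130,420,295),3.45)
```

```text
(no output)
```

View pics/crop1.png

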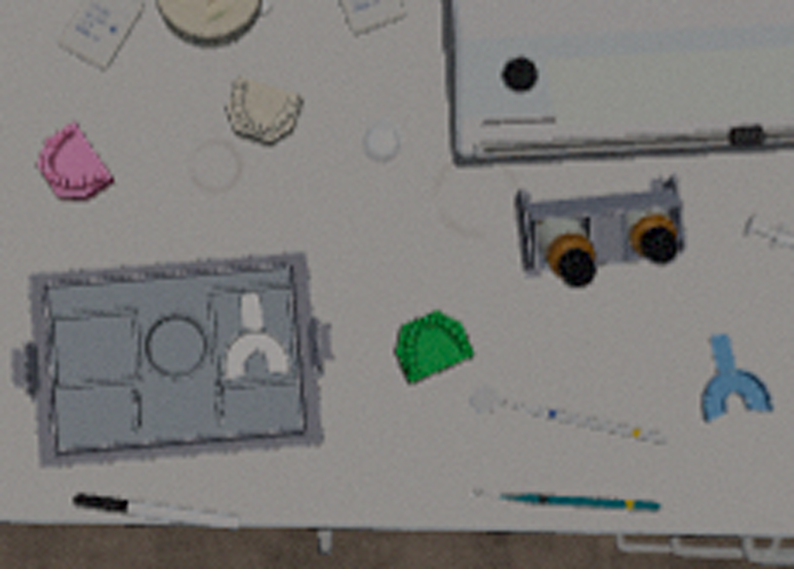

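Mirror: the white stick, head at crop (485,400), tail (665,440). The teal stick is the probe. Tall bottle: cap at crop (575,268). Cream model at (262,110), behind the pan.

Run:
```python
from h import *
d=cam("top"); f=d["frame"]
for i in range(5): pass
acc=np.mean([cam("top")["frame"].astype(float) for _ in range(6)]+[f],0).astype(np.uint8)
np.save("avg.npy",acc); d["frame"]=acc
C=lambda u,v:(u/3.45+190-0.36,v/3.45+130-0.36)
print("pan corners z12",[onz(d,*C(*p),.012)[:2].round(4) for p in((30,275),(303,252),(325,442),(42,465))])
print("ring z17",onz(d,*C(176,346),.017)); print("bay wall etc")
print("mirror head/tail",onz(d,*C(485,400),.004),onz(d,*C(665,440),.004))
hsv=cv2.cvtColor(acc,cv2.COLOR_RGB2HSV).astype(int)
S=hsv[...,1];V=hsv[...,2]
print("hsv model",hsv[161,265],"table",hsv[170,320], "pan",hsv[240,200],"handle",hsv[225,143],hsv[225,135])
def rect(mask,box,z,name):
    m=np.zeros(mask.shape,np.uint8); x0,y0,x1,y1=box; m[y0:y1,x0:x1]=mask[y0:y1,x0:x1]*255
    cs,_=cv2.findContours(m,cv2.RETR_EXTERNAL,cv2.CHAIN_APPROX_NONE); c=max(cs,key=cv2.contourArea)[:,0]
    P=np.array([onz(d,u,v,z)[:2] for u,v in c],np.float32)
    (cx,cy),(w,h),a=cv2.minAreaRect(P); print(name,len(c),round(cx,4),round(cy,4),round(w,4),round(h,4),round(a,1)); return c
rect(V<40,(125,195,160,260),.118,"bar")
rect((S>30),(250,145,285,178),.01,"model")
rect((V<40),(340,190,370,218),.06,"capTall"); rect(V<40,(370,185,395,210),.04,"capShort")
rect((V<110),(195,195,290,270),.012,"pan")
b=cv2.resize(np.hstack([acc[145:178,245:290],acc[240:265,320:395].copy()[:33].repeat(1,0)if 0 else acc[240:273,320:395]]),None,fx=6,fy=6,interpolation=cv2.INTER_CUBIC)
c2=cv2.resize(acc[180:275,95:195],None,fx=3.8,fy=3.8,interpolation=cv2.INTER_CUBIC);r2=cv2.resize(acc[175:222,330:398],None,fx=5,fy=5,interpolation=cv2.INTER_CUBIC)
o=np.zeros((570,730,3),np.uint8);o[:198,:720]=b;o[200:561,:380]=c2;o[200:435,385:725]=r2
cv2.imwrite("pics/m1.png",cv2.convertScaleAbs(o[...,::-1],alpha=1.5))
```

```text
pan corners z12 [array([0.5517, 0.1701]), array([ 0.5754, -0.0545]), array([ 0.4193, -0.0751]), array([0.3965, 0.1533])]
ring z17 [0.49465708 0.04772421 0.017     ]
bay wall etc
mirror head/tail [ 0.45654226 -0.20598992  0.004     ] [ 0.42674024 -0.35299409  0.004     ]
hsv model [ 20  35 146] table [15  5 99] pan [109  44  64] handle [120  46  22] [120   2 126]
bar 82 0.4911 0.2932 0.0157 0.1002 84.8
model 73 0.6985 -0.0172 0.0529 0.0377 72.2
capTall 28 0.5591 -0.272 0.0269 0.0278 45.6
capShort 28 0.5823 -0.3417 0.0251 0.0259 89.1
pan 281 0.4858 0.0486 0.1581 0.2567 5.8
```

View pics/m1.png

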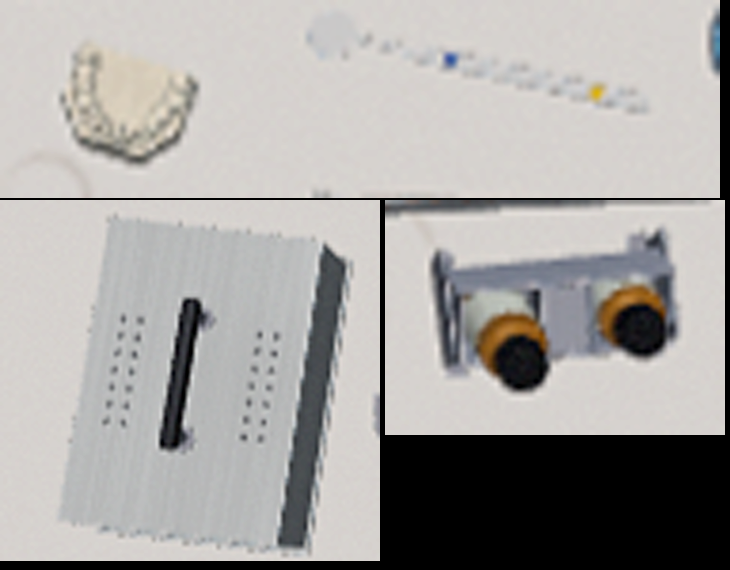

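Crop shows: mirror head (331,36), tail (650,107); model heel edge (85,42)-(198,80); tall cap (520,360); cover bar (190,300)-(170,445). Next I triangulate with both views.

Run:
```python
from h import *
T=cam("top");S=cam("scene")
T["frame"]=np.load("avg.npy"); S["frame"]=np.mean([cam("scene")["frame"].astype(float) for _ in range(5)],0).astype(np.uint8)
def blobs(d,kind,guess,rad,z):
    hsv=cv2.cvtColor(d["frame"],cv2.COLOR_RGB2HSV).astype(int); u,v=proj(d,guess)
    m={"dark":hsv[...,2]<45,"sat":(hsv[...,1]>28)&(hsv[...,0]<35)&(hsv[...,2]>60),"amber":(hsv[...,1]>110)&(hsv[...,0]<25)}[kind]
    m=m.astype(np.uint8); n,l,s,c=cv2.connectedComponentsWithStats(m)
    r=[(np.hypot(*(c[i]-(u,v))).round(1),s[i,4],s[i,:4].tolist(),c[i].round(1)) for i in range(1,n) if s[i,4]>8 and np.hypot(*(c[i]-(u,v)))<rad]
    return sorted(r,key=lambda t:t[0])[:3],(u,v)
def tri(a,b):
    r1,r2=ray(T,*a),ray(S,*b); A=np.c_[r1,-r2]; k=np.linalg.lstsq(A,S["o"]-T["o"],rcond=None)[0]
    p,q=T["o"]+k[0]*r1,S["o"]+k[1]*r2; return ((p+q)/2).round(4),(np.linalg.norm(p-q)*1000).round(1)
for n,k,g in(("tallcap","dark",(.557,-.272,.075)),("shortcap","dark",(.582,-.342,.055)),("tallamber","amber",(.57,-.27,.06)),("model","sat",(.697,-.017,.015)),("bar","dark",(.491,.293,.118))):
    a,ga=blobs(T,k,g,20,0); b,gb=blobs(S,k,g,20,0)
    print(n,"\n T",a,ga,"\n S",b,gb)
    if a and b: print("  tri",tri(a[0][3],b[0][3]))
M=lambda u,v:(245+u/6-.4,145+v/6-.4)
for z in(.0,.018,.028): print("model heel L,R,mid, front",z,[onz(T,*M(*p),z)[:2].round(4) for p in((85,42),(198,80),(141,61),(133,163),(62,105),(190,100))])
```

```text
tallcap 
 T [(np.float64(1.4), np.int32(91), [352, 202, 11, 11], array([356.7, 207.1]))] (np.float64(358.04717833482016), np.float64(206.85229935943642)) 
 S [] (np.float64(309.41461182679217), np.float64(172.98878235761273))
shortcap 
 T [(np.float64(1.6), np.int32(85), [376, 196, 10, 10], array([380.5, 200.5]))] (np.float64(381.9404598939315), np.float64(199.61716259223087)) 
 S [] (np.float64(313.1934377667571), np.float64(164.57185109839125))
tallamber 
 T [(np.float64(2.5), np.int32(78), [349, 198, 13, 12], array([354.1, 201.8]))] (np.float64(356.20798519374046), np.float64(203.07755634473241)) 
 S [(np.float64(1.4), np.int32(27), [302, 170, 9, 8], array([304.9, 174. ])), (np.float64(10.5), np.int32(14), [308, 162, 3, 6], array([308.9, 164.9]))] (np.float64(306.02364095317273), np.float64(174.933565977081))
  tri (array([ 0.5713, -0.2626,  0.0696]), np.float64(0.8))
model 
 T [(np.float64(0.6), np.int32(180), [256, 153, 21, 16], array([265.5, 160.2]))] (np.float64(265.2602559887187), np.float64(160.80216193924434)) 
 S [(np.float64(2.6), np.int32(19), [233, 210, 12, 4], array([2
[... 309 characters left out ...]
oat64(142.67495118453365), np.float64(225.02731830989666)) 
 S [] (np.float64(228.31005589797846), np.float64(274.8528581745119))
model heel L,R,mid, front 0.0 [array([0.7286, 0.003 ]), array([ 0.7106, -0.0526]), array([ 0.7196, -0.0246]), array([ 0.6684, -0.0218]), array([0.6967, 0.0134]), array([ 0.7004, -0.0489])]
model heel L,R,mid, front 0.018 [array([0.7232, 0.0023]), array([ 0.7054, -0.0525]), array([ 0.7143, -0.0249]), array([ 0.6638, -0.0221]), array([0.6917, 0.0126]), array([ 0.6954, -0.0488])]
model heel L,R,mid, front 0.028 [array([0.7202, 0.0019]), array([ 0.7026, -0.0524]), array([ 0.7113, -0.025 ]), array([ 0.6613, -0.0223]), array([0.689 , 0.0121]), array([ 0.6927, -0.0487])]
```

Run:
```python
from h import *
T=cam("top");S=cam("scene")
S["frame"]=np.mean([cam("scene")["frame"].astype(float) for _ in range(5)],0).astype(np.uint8)
def tri(a,b):
    r1,r2=ray(T,*a),ray(S,*b); A=np.c_[r1,-r2]; k=np.linalg.lstsq(A,S["o"]-T["o"],rcond=None)[0]
    p,q=T["o"]+k[0]*r1,S["o"]+k[1]*r2; return ((p+q)/2).round(4),(np.linalg.norm(p-q)*1000).round(1)
a=cv2.resize(S["frame"][150:195,285:330],None,fx=8,fy=8,interpolation=cv2.INTER_CUBIC)
b=cv2.resize(S["frame"][250:295,200:245],None,fx=8,fy=8,interpolation=cv2.INTER_CUBIC)
cv2.imwrite("pics/s1.png",cv2.convertScaleAbs(np.hstack([a,b])[...,::-1],alpha=1.4))
print("bar@z.118 by T",onz(T,142,225.8,.118), "capT z .07/.08/.09",[onz(T,356.7,207.1,z).round(4) for z in(.07,.08,.09)])
for z in(.07,.08,.09): print(z,proj(S,onz(T,356.7,207.1,z)))
```

```text
bar@z.118 by T [0.48896162 0.29460192 0.118     ] capT z .07/.08/.09 [array([ 0.5571, -0.2693,  0.07  ]), array([ 0.5554, -0.2674,  0.08  ]), array([ 0.5537, -0.2655,  0.09  ])]
0.07 [308.94627296 174.36197626]
0.08 [309.19680866 172.82660754]
0.09 [309.44974384 171.27610519]
```

View pics/s1.png

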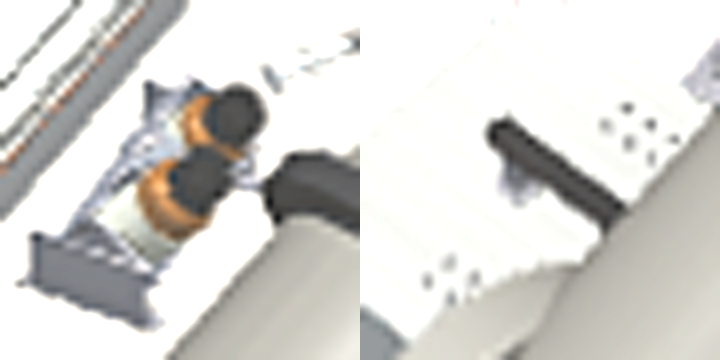

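Scene crop: tall cap centre (202,182), which puts its centre at z≈0.082. That agrees with the rack geometry. Now I'll write a move helper and start.

```bash
cat >> h.py <<'E'
def tool(yaw,tilt=0):
    c,s=np.cos(np.radians(yaw)),np.sin(np.radians(yaw)); t=np.radians(tilt)
    y=np.array([np.cos(t)*c,np.cos(t)*s,np.sin(t)]); z=np.array([np.sin(t)*c,np.sin(t)*s,-np.cos(t)])
    return np.c_[np.cross(y,z),y,z]
def go(*wps,frm=None):
    o=telemetry.get_obs(); p,Rm=(o["tcp_pos"],R.from_rotvec(o["orientation"]).as_matrix()) if frm is None else (np.array(frm[0]),tool(*frm[1:]))
    y=Rm[:,1]; print("t",round(o["clock"],2),"pos",p.round(4),"yaw",np.degrees(np.arctan2(y[1],y[0])).round(1),"j",o["joints"].round(2),"F",o["contact_force"].round(1),"w",round(o["grip_width"],4))
    for pos,*yt in wps:
        a=Rm.T@(np.array(pos)-p)/.25; r=R.from_matrix(Rm.T@tool(*yt)).as_rotvec()/np.pi
        print(pos,yt,"->",a.round(3).tolist(),r.round(3).tolist())
E
python3 - <<'E'
from h import *
go(((.48,.35,.2),30),((.52,.0,.2),10),((.44,-.286,.12),-11.5))
E
```

```text
t 1.2 pos [0.2045 0.6433 0.2298] yaw 72.4 j [-1.37  0.48  0.02  1.56 -0.01  1.11 -0.08] F [-0.2  0.1  0.8] w 0.0855
(0.48, 0.35, 0.2) [30] -> [-1.406, -0.784, 0.119] [0.0, -0.0, 0.235]
(0.52, 0.0, 0.2) [10] -> [-1.982, -2.07, 0.119] [0.0, -0.0, 0.346]
(0.44, -0.286, 0.12) [-11.5] -> [-2.024, -3.257, 0.439] [0.0, -0.0, 0.466]
```

apply_moves(rows=[[[-1,-0.6,0.1],[0,0,0.235]],[[-1,-0.6,0.1],[0,0,0.235]],[[-1,-0.6,0.1],[0,0,0.235]],[[-1,-0.6,0.1],[0,0,0.235]],[[-1,-0.6,0.1],[0,0,0.235]]], jaw=-0.45, newtons=40)

```text
clock: 1.82
tcp_pos: [0.3995, 0.4218, 0.2049]
orientation: [1.575, 2.717, 0.0]
contact_force: [0.7, 0.8, 0.0]
grip_width: 0.0236
gripper_force: 0.0
```

Run:
```python
from h import *
go(((.50,.18,.2),10),((.50,.0,.2),10),((.44,-.286,.12),-11.5))
```

```text
t 1.82 pos [0.3995 0.4218 0.2049] yaw 29.8 j [-1.12  0.35  0.25  1.83 -0.1   0.98 -0.31] F [0.7 0.8 0. ] w 0.0236
(0.5, 0.18, 0.2) [10] -> [-1.039, -0.131, 0.02] [0.0, 0.0, 0.11]
(0.5, 0.0, 0.2) [10] -> [-1.664, -0.489, 0.021] [0.0, 0.0, 0.11]
(0.44, -0.286, 0.12) [-11.5] -> [-2.537, -1.266, 0.341] [0.0, 0.0, 0.229]
```

apply_moves(rows=[[[-1,-0.1,0],[0,0,0.11]],[[-1,-0.1,0],[0,0,0.11]],[[-1,-0.1,0],[0,0,0.11]],[[-1,-0.1,0],[0,0,0.11]],[[-1,-0.1,0],[0,0,0.11]]])

```text
clock: 2.45
tcp_pos: [0.5031, 0.1898, 0.2054]
orientation: [2.024, 2.4, -0.0]
contact_force: [-0.3, 1.1, -0.4]
grip_width: 0.0238
gripper_force: 0.0
```

apply_moves(rows=[[[-0.95,-0.1,0],[0,0,0.12]],[[-0.95,-0.1,0],[0,0,0.12]],[[-0.95,-0.1,0],[0,0,0.12]],[[-0.95,-0.1,0],[0,0,0.12]],[[-0.95,-0.1,0],[0,0,0.12]]])

```text
clock: 3.08
tcp_pos: [0.5186, -0.0462, 0.2052]
orientation: [2.435, 1.982, 0.0]
contact_force: [0.4, 1.7, 0.0]
grip_width: 0.0236
gripper_force: 0.0
```

Run:
```python
from h import *
go(((.44,-.286,.12),-11.5),((.44,-.286,.04),-11.5))
```

```text
t 3.08 pos [ 0.5186 -0.0462  0.2052] yaw -11.7 j [-0.52  0.28  0.59  1.98 -0.19  0.94 -0.04] F [0.4 1.7 0. ] w 0.0236
(0.44, -0.286, 0.12) [-11.5] -> [-1.003, -0.113, 0.342] [0.0, 0.0, -0.001]
(0.44, -0.286, 0.04) [-11.5] -> [-1.003, -0.114, 0.662] [0.0, 0.0, -0.001]
```

apply_moves(rows=[[[-0.25,-0.03,0.08],[0,0,0]],[[-0.5,-0.06,0.16],[0,0,0]],[[-0.75,-0.09,0.24],[0,0,0]],[[-1,-0.114,0.34],[0,0,0]],[[-1,-0.114,0.34],[0,0,0]],[[-1,-0.114,0.5],[0,0,0]],[[-1,-0.114,0.6],[0,0,0]],[[-1,-0.114,0.6],[0,0,0]]])

```text
clock: 4.08
tcp_pos: [0.4417, -0.2792, 0.0534]
orientation: [-2.424, -1.992, 0.001]
contact_force: [1.0, 0.7, -0.1]
grip_width: 0.0233
gripper_force: 0.0
```

Run:
```python
from h import *
go(((.44,-.286,.03),-11.5),((.44,-.286,.027),-11.5))
d=cam("top"); u,v=map(int,proj(d,(.44,-.286,.02))); print(u,v); f=cv2.convertScaleAbs(d["frame"],alpha=1.5); d["frame"]=f; save(d,"g1.png",(u-45,v-40,u+45,v+30),8)
```

```text
t 4.08 pos [ 0.4417 -0.2792  0.0534] yaw -11.2 j [ 0.04  0.53  0.51  2.08 -0.43  0.64  0.65] F [ 1.   0.7 -0.1] w 0.0233
(0.44, -0.286, 0.03) [-11.5] -> [-0.028, -0.001, 0.094] [-0.001, -0.001, 0.002]
(0.44, -0.286, 0.027) [-11.5] -> [-0.028, -0.001, 0.106] [-0.001, -0.001, 0.002]
359 251
```

View pics/g1.png

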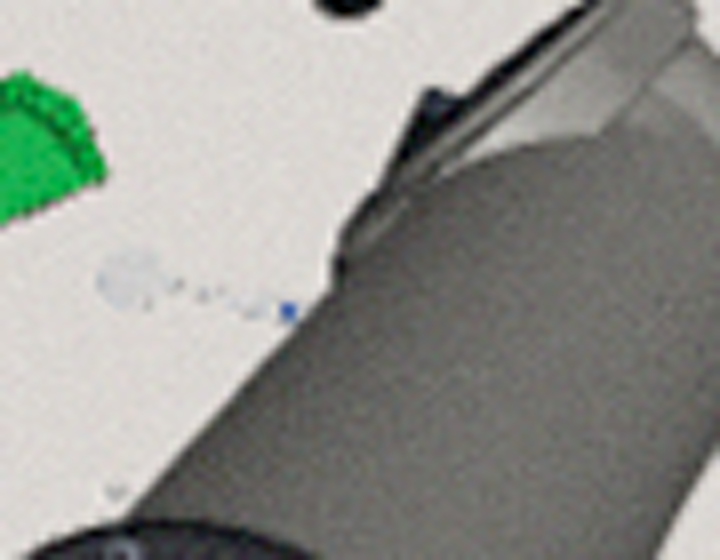

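The arm hides the mirror's middle, but the head (130,280) and blue band (288,312) are unmoved. I'll descend gently and watch the force.

apply_moves(rows=[[[-0.02,0,0.05],[0,0,0]],[[-0.02,0,0.09],[0,0,0]],[[-0.02,0,0.09],[0,0,0]]])

```text
clock: 4.5
tcp_pos: [0.4402, -0.2866, 0.0317]
orientation: [-2.429, -1.99, 0.0]
contact_force: [-1.4, -1.0, -0.2]
grip_width: 0.0237
gripper_force: 0.0
```

Run:
```python
from h import *
go(((.44,-.286,.027),-11.5))
```

```text
t 4.5 pos [ 0.4402 -0.2866  0.0317] yaw -11.3 j [ 0.08  0.57  0.48  2.08 -0.46  0.6   0.69] F [-1.4 -1.  -0.2] w 0.0237
(0.44, -0.286, 0.027) [-11.5] -> [0.002, -0.001, 0.019] [-0.0, -0.0, 0.001]
```

Tips are about 6 mm up when shut. Go down 4 mm more, then close.

apply_moves(rows=[[[0,0,0.017],[0,0,0]],[[0,0,0.017],[0,0,0]]])

```text
clock: 4.75
tcp_pos: [0.4405, -0.2868, 0.0279]
orientation: [-2.43, -1.991, 0.0]
contact_force: [-0.2, -0.3, -0.8]
grip_width: 0.0236
gripper_force: 0.0
```

apply_moves(rows=[[[0,0,0],[0,0,0]],[[0,0,0],[0,0,0]],[[0,0,0],[0,0,0]],[[0,0,0],[0,0,0]]], jaw=-1, newtons=40)

```text
clock: 5.25
tcp_pos: [0.4406, -0.2869, 0.0281]
orientation: [2.43, 1.991, 0.0]
contact_force: [0.1, 0.9, -0.2]
grip_width: 0.0002
gripper_force: 0.0
```

apply_moves(rows=[[[0,0,0],[0,0,0]],[[0,0,0],[0,0,0]],[[0,0,0.01],[0,0,0]],[[0,0,0.01],[0,0,0]]], jaw=-0.45)

```text
clock: 5.75
tcp_pos: [0.4404, -0.2867, 0.0253]
orientation: [-2.43, -1.991, 0.0]
contact_force: [-0.7, 0.2, -0.9]
grip_width: 0.0236
gripper_force: 0.0
```

Run:
```python
from h import *
go(((.44,-.286,.023),-11.5))
d=cam("top"); m=cv2.cvtColor(d["frame"],cv2.COLOR_RGB2HSV).astype(int)
# blue and yellow bands / head compare with initial
a=np.load("avg.npy").astype(int)
print("diff near head", np.abs(d["frame"][238:255,322:340].astype(int)-a[238:255,322:340]).mean())
b=(m[...,0]>105)&(m[...,0]<130)&(m[...,1]>120); v,u=np.nonzero(b[235:270,320:395]); print("blue now",u.mean()+320,v.mean()+235)
ah=cv2.cvtColor(a.astype(np.uint8),cv2.COLOR_RGB2HSV).astype(int); b=(ah[...,0]>105)&(ah[...,0]<130)&(ah[...,1]>120); v,u=np.nonzero(b[235:270,320:372]); print("blue before",u.mean()+320,v.mean()+235, onz(d,u.mean()+320,v.mean()+235,.006))
b=(ah[...,0]>18)&(ah[...,0]<32)&(ah[...,1]>100); v,u=np.nonzero(b[235:270,320:385]); print("yel before", onz(d,u.mean()+320,v.mean()+235,.006))
```

```text
t 5.75 pos [ 0.4404 -0.2867  0.0253] yaw -11.3 j [ 0.09  0.58  0.47  2.08 -0.47  0.58  0.7 ] F [-0.7  0.2 -0.9] w 0.0236
(0.44, -0.286, 0.023) [-11.5] -> [0.003, -0.002, 0.009] [-0.0, -0.0, 0.001]
diff near head 2.5185185185185186
blue now 345.0 255.33333333333334
blue before 350.0 249.5 [ 0.44641103 -0.26153076  0.006     ]
yel before [ 0.43225118 -0.32828105  0.006     ]
```

Run:
```python
from h import *
d=cam("top"); d["frame"]=cv2.convertScaleAbs(d["frame"],alpha=1.5); f=d["frame"]
a=cv2.resize(f[225:275,315:365],None,fx=8,fy=8,interpolation=cv2.INTER_CUBIC)
s=cam("scene"); u,v=map(int,proj(s,(.44,-.286,.01))); print(u,v)
b=cv2.resize(cv2.convertScaleAbs(s["frame"],alpha=1.4)[v-25:v+25,u-25:u+25],(400,400),interpolation=cv2.INTER_CUBIC)
cv2.imwrite("pics/g2.png",np.hstack([a,b])[...,::-1])
```

```text
336 195
```

View pics/g2.png

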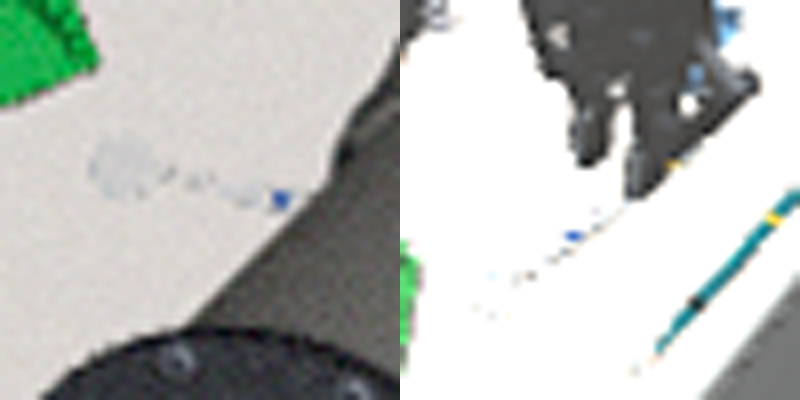

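Scene half: fingertips at (590,160) and (640,195), mirror line through blue (572,237) and yellow (675,165). I'll check the geometry.

Run:
```python
from h import *
s=cam("scene"); t=cam("top"); o=telemetry.get_obs(); p=o["tcp_pos"]; M=R.from_rotvec(o["orientation"]).as_matrix()
print("blue proj",proj(s,(.4464,-.2615,.006)),"obs 332.5 199.6; yel",proj(s,(.4323,-.3283,.006)),"obs 345.4 190.6")
for dz in(.012,.018,.025):
    for dy in(-.019,.019): print(dz,dy,proj(s,p+M@[0,dy,dz]))
print("obs tips 334.75,190  341,194.4")
for q in((334.75,190),(341,194.4)):
    print([onz(s,*q,z).round(4) for z in(.0,.005,.01,.015)])
print("scene-plane blue,yellow",onz(s,332.5,199.6,.006),onz(s,345.4,190.6,.006))
```

```text
blue proj [331.97504739 199.46483047] obs 332.5 199.6; yel [343.86819487 190.85504125] obs 345.4 190.6
0.012 -0.019 [340.65692992 197.32453194]
0.012 0.019 [333.06018967 192.25654594]
0.018 -0.019 [340.50224779 198.45968604]
0.018 0.019 [332.92518308 193.39226093]
0.025 -0.019 [340.32259398 199.77725979]
0.025 0.019 [332.76837121 194.71057726]
obs tips 334.75,190  341,194.4
[array([ 0.4662, -0.3181,  0.    ]), array([ 0.4639, -0.3133,  0.005 ]), array([ 0.4617, -0.3085,  0.01  ]), array([ 0.4594, -0.3037,  0.015 ])]
[array([ 0.4344, -0.3107,  0.    ]), array([ 0.4322, -0.3059,  0.005 ]), array([ 0.4301, -0.3011,  0.01  ]), array([ 0.428 , -0.2963,  0.015 ])]
scene-plane blue,yellow [ 0.44441079 -0.26200447  0.006     ] [ 0.42813956 -0.33292093  0.006     ]
```

apply_moves(rows=[[[0,0,0.008],[0,0,0]],[[0,0,0.016],[0,0,0]],[[0,0,0.016],[0,0,0]]])

```text
clock: 6.38
tcp_pos: [0.4404, -0.2868, 0.0213]
orientation: [-2.43, -1.991, 0.0]
contact_force: [0.4, -0.6, 0.2]
grip_width: 0.0232
gripper_force: 0.0
```

apply_moves(rows=[[[0,0,0.008],[0,0,0]],[[0,0,0.012],[0,0,0]],[[0,0,0.012],[0,0,0]]])

```text
clock: 6.75
tcp_pos: [0.4405, -0.2869, 0.0184]
orientation: [-2.43, -1.991, 0.0]
contact_force: [-0.6, 0.8, -0.4]
grip_width: 0.0235
gripper_force: 0.0
```

apply_moves(rows=[[[0,0,0],[0,0,0]],[[0,0,0],[0,0,0]],[[0,0,0],[0,0,0]]], jaw=-1)

```text
clock: 7.12
tcp_pos: [0.4406, -0.2869, 0.0186]
orientation: [2.43, 1.991, 0.0]
contact_force: [0.4, 0.4, -0.2]
grip_width: -0.0
gripper_force: 0.0
```

apply_moves(rows=[[[0,0,0.008],[0,0,0]],[[0,0,0.016],[0,0,0]],[[0,0,0.016],[0,0,0]]])

```text
clock: 7.5
tcp_pos: [0.4403, -0.2867, 0.0143]
orientation: [-2.43, -1.991, 0.0]
contact_force: [-0.4, 0.1, 0.9]
grip_width: 0.0002
gripper_force: 0.0
```

Run:
```python
from h import *
s=cam("scene"); o=telemetry.get_obs(); print(o["tcp_pos"],o["contact_force"],R.from_rotvec(o["orientation"]).as_matrix()[:,2])
f=cv2.convertScaleAbs(s["frame"],alpha=1.2)
s["frame"]=f; save(s,"g3.png",(305,160,375,212),11)
print(proj(s,o["tcp_pos"]))
```

```text
[ 0.44042539 -0.2868219   0.01439693] [-0.64354119 -0.53284457 -0.07073923] [-2.89591921e-04  1.36937133e-04 -9.99999949e-01]
[336.8854952  194.63984373]
```

View pics/g3.png

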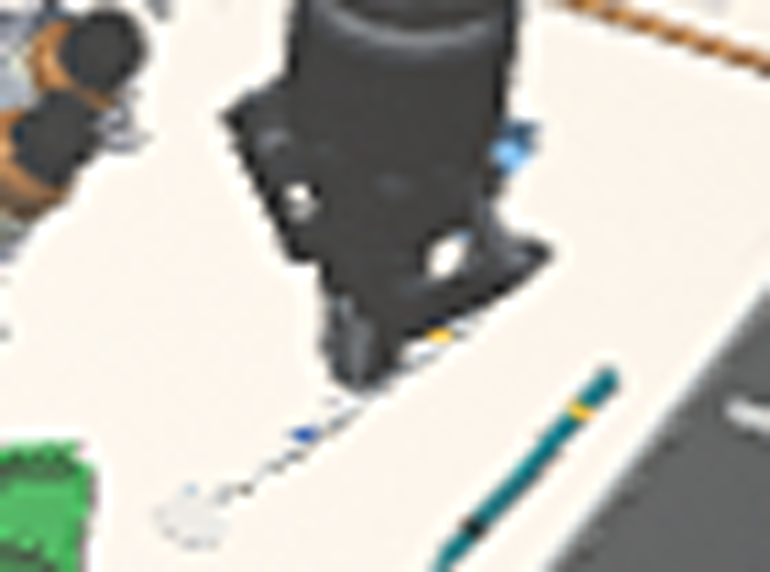

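apply_moves(rows=[[[0,0,0.008],[0,0,0]],[[0,0,0.016],[0,0,0]],[[0,0,0.016],[0,0,0]]])

```text
clock: 7.92
tcp_pos: [0.4404, -0.2868, 0.0104]
orientation: [-2.43, -1.991, 0.0]
contact_force: [0.5, -0.8, 0.1]
grip_width: 0.0007
gripper_force: 0.0
```

apply_moves(rows=[[[0,0,0.004],[0,0,0]],[[0,0,0.008],[0,0,0]],[[0,0,0.012],[0,0,0]],[[0,0,0.012],[0,0,0]]])

```text
clock: 8.43
tcp_pos: [0.4405, -0.2868, 0.0074]
orientation: [-2.43, -1.991, 0.0]
contact_force: [-0.6, 0.4, -0.1]
grip_width: -0.0
gripper_force: 0.0
```

apply_moves(rows=[[[0,0,0.006],[0,0,0]],[[0,0,0.012],[0,0,0]],[[0,0,0.012],[0,0,0]]])

```text
clock: 8.8
tcp_pos: [0.4407, -0.287, 0.0057]
orientation: [-2.43, -1.991, -0.002]
contact_force: [-4.1, 3.4, 16.8]
grip_width: 0.0001
gripper_force: 8.4
```

Run:
```python
from h import *
s=cam("scene"); o=telemetry.get_obs(); print(o)
f=s["frame"]; 
for v in range(188,204): print(v,''.join('#' if f[v,u].max()<70 else ('b' if int(f[v,u,2])-int(f[v,u,0])>40 else ('y' if int(f[v,u,0])-int(f[v,u,2])>45 else '.')) for u in range(318,362)))
t=cam("top")["frame"]; print(np.abs(t[238:255,322:350].astype(int)-np.load("avg.npy")[238:255,322:350]).mean())
```

```text
{'clock': 8.85, 'joints': array([ 0.11488767,  0.61169696,  0.44158041,  2.08617963, -0.49569953,
        0.54496009,  0.71885421]), 'qvel': array([ 5.07467874e-04,  7.82387413e-04,  1.46691759e-03,  3.40670893e-03,
        2.70492795e-05, -1.27764615e-03,  2.05124984e-03]), 'tau': array([ 3.26413857e-01, -4.29461002e+01,  6.95469484e+00, -1.38775340e+01,
       -1.51000712e-01, -1.40549216e+00, -1.00908674e-03]), 'tcp_pos': array([ 0.44070419, -0.28693874,  0.00570675]), 'orientation': array([-2.43033928e+00, -1.99054230e+00, -1.93640033e-03]), 'contact_force': array([-4.06374816,  3.34813624, 17.47076191]), 'moment': array([ 0.62234444,  0.76712201, -0.00408847]), 'gripper_force': 8.344151666387916, 'grip_width': 0.00010933153652543423}
188 .................#.#############............
189 ...................###########..............
190 ..................##########................
191 ................#...######..................
192 .....................##.....................
193 ....................###.....................
194 ....................###..................bb.
195 .................#..###.................bb..
196 ........................................bb..
197 .......................................yy...
198 ......................................b.....
199 ..............bb.....................bb.....
200 ....................................bb......
201 ...................................bb.......
202 ..................................bb........
203 .................................bb.........
3.607142857142857
```

apply_moves(rows=[[[0,0,-0.015],[0,0,0]],[[0,0,-0.015],[0,0,0]],[[0,0,-0.015],[0,0,0]],[[0,0,0.003],[0,0,0]],[[0,0,0.003],[0,0,0]]], jaw=-0.45)

```text
clock: 9.52
tcp_pos: [0.4402, -0.2867, 0.0032]
orientation: [-2.429, -1.991, 0.001]
contact_force: [-0.2, -0.2, 0.8]
grip_width: 0.0237
gripper_force: 0.0
```

apply_moves(rows=[[[0,0,0.006],[0,0,0]],[[0,0,0.008],[0,0,0]],[[0,0,0.008],[0,0,0]]])

```text
clock: 9.9
tcp_pos: [0.4405, -0.2869, 0.0018]
orientation: [-2.43, -1.991, 0.0]
contact_force: [0.1, -1.0, -0.5]
grip_width: 0.0236
gripper_force: 0.0
```

apply_moves(rows=[[[0,0,0],[0,0,0]],[[0,0,0],[0,0,0]],[[0,0,0],[0,0,0]]], jaw=-1, newtons=40)

```text
clock: 10.28
tcp_pos: [0.4406, -0.2869, 0.0019]
orientation: [2.43, 1.991, 0.0]
contact_force: [-0.2, 1.9, 2.5]
grip_width: 0.0054
gripper_force: 39.3
```

apply_moves(rows=[[[0,0,0],[0,0,0]],[[0,0,0],[0,0,0]],[[0,0,0.006],[0,0,0]],[[0,0,0.012],[0,0,0]],[[0,0,0.012],[0,0,0]]], jaw=-0.6)

```text
clock: 10.9
tcp_pos: [0.4405, -0.2868, -0.0011]
orientation: [-2.43, -1.991, -0.0]
contact_force: [-0.1, 1.3, 3.9]
grip_width: 0.0168
gripper_force: 1.6
```

apply_moves(rows=[[[0,0,0],[0,0,0]],[[0,0,0],[0,0,0]],[[0,0,0],[0,0,0]]], jaw=-1)

```text
clock: 11.28
tcp_pos: [0.4408, -0.2871, -0.001]
orientation: [2.43, 1.991, 0.0]
contact_force: [0.2, -0.3, 4.7]
grip_width: 0.0054
gripper_force: 40.8
```

Holding the mirror. The fingertips sit about at the reported TCP when shut, so I'm adapting to that. Lift and carry.

apply_moves(rows=[[[0,0,-0.2],[0,0,0]],[[0,0,-0.4],[0,0,0]],[[0,0,-0.4],[0,0,0]],[[0,0,-0.4],[0,0,0]]])

```text
clock: 11.78
tcp_pos: [0.4403, -0.2862, 0.0983]
orientation: [-2.429, -1.991, -0.0]
contact_force: [-0.4, 0.3, -0.0]
grip_width: 0.0055
gripper_force: 39.9
```

Run:
```python
from h import *
go(((.4473,.0312,.09),6),((.46,-.1,.1),0))
```

```text
t 11.78 pos [ 0.4403 -0.2862  0.0983] yaw -11.3 j [ 0.    0.46  0.58  2.06 -0.37  0.73  0.62] F [-0.4  0.3 -0. ] w 0.0055
(0.4473, 0.0312, 0.09) [6] -> [1.251, -0.221, 0.034] [-0.0, -0.0, -0.096]
(0.46, -0.1, 0.1) [0] -> [0.746, -0.069, -0.006] [-0.0, -0.0, -0.063]
```

apply_moves(rows=[[[0.25,-0.02,0],[0,0,-0.03]],[[0.5,-0.05,0],[0,0,-0.06]],[[0.75,-0.08,0],[0,0,-0.096]],[[1,-0.12,0],[0,0,-0.096]],[[1,-0.12,0],[0,0,-0.096]]])

```text
clock: 12.4
tcp_pos: [0.4593, -0.0303, 0.0972]
orientation: [-2.09, -2.341, 0.002]
contact_force: [-0.1, 0.4, -1.0]
grip_width: 0.006
gripper_force: 39.9
```

Run:
```python
from h import *
go(((.4473,.0312,.09),6),((.4473,.0312,.04),6),((.4473,.0312,.016),6))
```

```text
t 12.4 pos [ 0.4593 -0.0303  0.0972] yaw 6.5 j [-0.48  0.35  0.49  2.2  -0.27  0.66  0.32] F [-0.1  0.4 -1. ] w 0.006
(0.4473, 0.0312, 0.09) [6] -> [0.25, -0.02, 0.029] [-0.001, -0.001, 0.003]
(0.4473, 0.0312, 0.04) [6] -> [0.25, -0.019, 0.229] [-0.001, -0.001, 0.003]
(0.4473, 0.0312, 0.016) [6] -> [0.249, -0.019, 0.325] [-0.001, -0.001, 0.003]
```

apply_moves(rows=[[[0.25,-0.02,0.03],[0,0,0.003]],[[0.25,-0.02,0.15],[0,0,0.003]],[[0.25,-0.02,0.2],[0,0,0.003]],[[0.25,-0.02,0.2],[0,0,0.003]]])

```text
clock: 12.9
tcp_pos: [0.4478, 0.0239, 0.0478]
orientation: [-2.117, -2.32, 0.005]
contact_force: [0.2, 0.1, 0.9]
grip_width: 0.0058
gripper_force: 39.9
```

Run:
```python
from h import *
go(((.4473,.0312,.016),6))
d=cam("top"); f=cv2.convertScaleAbs(d["frame"],alpha=1.6); d["frame"]=f; save(d,"p1.png",(190,190,300,280),7)
```

```text
t 12.9 pos [0.4478 0.0239 0.0478] yaw 5.2 j [-0.55  0.43  0.43  2.25 -0.35  0.53  0.24] F [0.2 0.1 0.9] w 0.0058
(0.4473, 0.0312, 0.016) [6] -> [0.029, 0.001, 0.127] [-0.001, 0.0, -0.004]
```

View pics/p1.png

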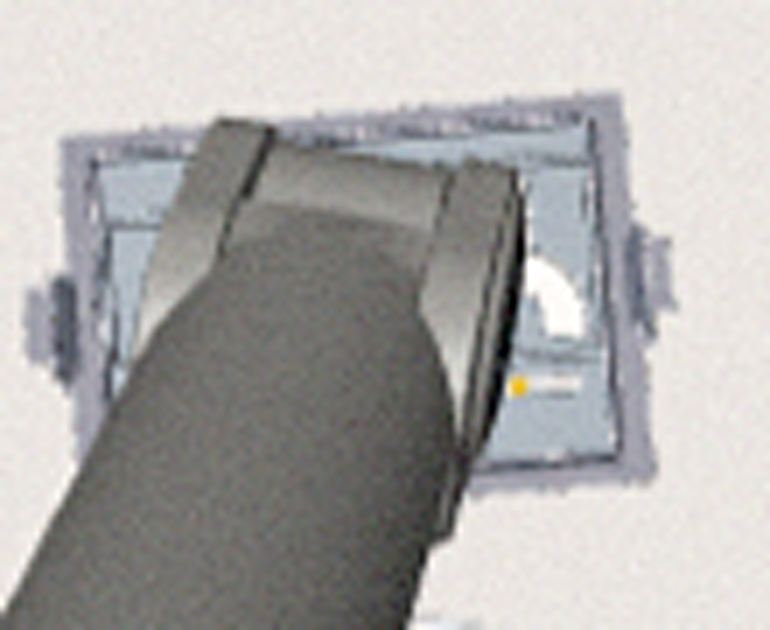

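The mirror hangs over the pan, tail at (580,385), yellow band (518,385).

apply_moves(rows=[[[0.02,0,0.05],[0,0,-0.004]],[[0.028,0,0.07],[0,0,-0.004]],[[0.028,0,0.07],[0,0,-0.004]]])

```text
clock: 13.32
tcp_pos: [0.4479, 0.0328, 0.031]
orientation: [-2.099, -2.337, 0.001]
contact_force: [-0.4, 0.6, 0.2]
grip_width: 0.0055
gripper_force: 39.9
```

Run:
```python
from h import *
d=cam("top"); print("tail then",onz(d,190+580/7-.4,190+385/7-.4,.052),"yel",onz(d,190+518/7-.4,190+385/7-.4,.052))
hsv=cv2.cvtColor(d["frame"],cv2.COLOR_RGB2HSV).astype(int); b=(hsv[...,0]>18)&(hsv[...,0]<32)&(hsv[...,1]>110); b[:215]=0;b[265:]=0;b[:,:245]=0;b[:,290:]=0
v,u=np.nonzero(b);print(len(u),"yel now z.036",onz(d,u.mean(),v.mean(),.036))
go(((.4473,.0312,.016),6))
c=np.array([.4857,.0485]);Rp=R.from_euler("z",6,degrees=True).as_matrix()[:2,:2]
y=onz(d,u.mean(),v.mean(),.036)[:2]; print("in pan",(Rp.T@(y-c)*1000).round(1))
```

```text
tail then [ 0.45223349 -0.04254319  0.052     ] yel [ 0.45177031 -0.01846299  0.052     ]
6 yel now z.036 [ 0.4545344  -0.00817045  0.036     ]
t 13.38 pos [0.4481 0.0327 0.0312] yaw 6.1 j [-0.54  0.46  0.39  2.25 -0.38  0.49  0.26] F [ 0.1  1.1 -0.9] w 0.0055
(0.4473, 0.0312, 0.016) [6] -> [-0.006, -0.004, 0.061] [-0.0, -0.0, 0.001]
in pan [-36.9 -53.1]
```

apply_moves(rows=[[[-0.006,-0.005,0.02],[0,0,0]],[[-0.006,-0.005,0.04],[0,0,0]],[[-0.006,-0.005,0.055],[0,0,0]],[[-0.006,-0.005,0.06],[0,0,0]],[[-0.006,-0.005,0.06],[0,0,0]]])

```text
clock: 14.0
tcp_pos: [0.4471, 0.0311, 0.0162]
orientation: [-2.1, -2.337, 0.0]
contact_force: [-0.9, -0.3, -0.0]
grip_width: 0.0052
gripper_force: 39.9
```

apply_moves(rows=[[[0,0,0.006],[0,0,0]],[[0,0,0.006],[0,0,0]]])

```text
clock: 14.25
tcp_pos: [0.4473, 0.0312, 0.015]
orientation: [2.1, 2.337, 0.001]
contact_force: [-0.7, -0.5, 2.6]
grip_width: 0.0056
gripper_force: 40.2
```

apply_moves(rows=[[[0,0,0],[0,0,0]],[[0,0,0],[0,0,0]],[[0,0,-0.05],[0,0,0]],[[0,0,-0.2],[0,0,0]],[[0,0,-0.45],[0,0,0]],[[0,0,-0.45],[0,0,0]]], jaw=-0.68)

```text
clock: 15.0
tcp_pos: [0.4501, 0.0317, 0.1316]
orientation: [2.097, 2.334, 0.013]
contact_force: [0.1, 0.4, -0.3]
grip_width: 0.0136
gripper_force: 0.0
```

Run:
```python
from h import *
go(((.693,-.017,.12),-18),((.60,-.017,.14),-18),((.693,-.017,.015),-18))
```

```text
t 15.0 pos [0.4501 0.0317 0.1316] yaw 6.1 j [-0.68  0.27  0.55  2.2  -0.22  0.72  0.12] F [ 0.1  0.4 -0.3] w 0.0136
(0.693, -0.017, 0.12) [-18] -> [-0.297, 0.945, 0.054] [0.003, -0.001, 0.134]
(0.6, -0.017, 0.14) [-18] -> [-0.257, 0.576, -0.029] [0.003, -0.001, 0.134]
(0.693, -0.017, 0.015) [-18] -> [-0.298, 0.941, 0.474] [0.003, -0.001, 0.134]
```

Run:
```python
from h import *
d=cam("top"); 
for c in((215,165),): 
  for z in(0,.026): print(onz(d,c[0]/3.45+189.6,c[1]/3.45+129.6,z))
n=np.array([.951,-.309]);y=np.array([.309,.951]);m=np.array([.693,-.017]); dp=onz(d,215/3.45+189.6,165/3.45+129.6,.026)[:2]
print("dappen in model axes (n,y) mm",(dp-m)@n*1000,(dp-m)@y*1000)
```

```text
[0.65062052 0.02097851 0.        ]
[0.64443374 0.01963015 0.026     ]
dappen in model axes (n,y) mm -57.50523055894491 19.82829594869272
```

Run:
```python
from h import *
d=cam("top"); a=np.load("avg.npy").astype(int); tb=np.median(a[145:150,285:320].reshape(-1,3),0); print(tb)
m=(np.abs(a-tb).max(2)>14).astype(np.uint8)
up=cv2.resize(a[140:185,235:290].astype(np.float32),None,fx=4,fy=4,interpolation=cv2.INTER_CUBIC)
M=(np.abs(up-tb).max(2)>14).astype(np.uint8); n_,l,s,c=cv2.connectedComponentsWithStats(M)
k=l[int((160-140+.5)*4),int((265.5-235)*4)] or 1+s[1:,4].argmax(); vv,uu=np.nonzero(l==k)
P=np.array([onz(d,235+(u+.5)/4-.5,140+(v+.5)/4-.5,.009)[:2] for u,v in zip(uu,vv)])-[.693,-.017]
N=P@[.951,-.309]*1000;Y=P@[.309,.951]*1000
for y in range(-36,38,4):
    q=N[abs(Y-y)<2]; print(y,len(q),(q.min().round(1),q.max().round(1)) if len(q) else "")
```

```text
[143. 140. 137.]
-36 0 
-32 81 (np.float64(-8.9), np.float64(22.8))
-28 271 (np.float64(-14.4), np.float64(26.1))
-24 261 (np.float64(-17.2), np.float64(26.8))
-20 272 (np.float64(-23.3), np.float64(21.6))
-16 298 (np.float64(-25.2), np.float64(24.0))
-12 245 (np.float64(-26.1), np.float64(13.8))
-8 151 (np.float64(-25.7), np.float64(-0.3))
-4 133 (np.float64(-25.7), np.float64(-6.0))
0 143 (np.float64(-26.2), np.float64(-5.6))
4 149 (np.float64(-25.3), np.float64(-4.2))
8 174 (np.float64(-26.2), np.float64(-1.6))
12 210 (np.float64(-25.5), np.float64(2.9))
16 265 (np.float64(-24.6), np.float64(21.0))
20 264 (np.float64(-22.1), np.float64(23.8))
24 245 (np.float64(-15.5), np.float64(24.5))
28 203 (np.float64(-12.0), np.float64(25.0))
32 58 (np.float64(-7.3), np.float64(20.7))
36 0
```

apply_moves(rows=[[[-0.08,0.25,0],[0.003,0,0.06]],[[-0.16,0.5,0],[0.003,0,0.134]],[[-0.25,0.7,0.05],[0.003,0,0.134]],[[-0.329,0.93,0.12],[0.003,0,0.134]],[[-0.329,0.93,0.18],[0.003,0,0.134]],[[-0.329,0.93,0.26],[0.003,0,0.134]]], jaw=0.32)

```text
clock: 15.85
tcp_pos: [0.6856, -0.0262, 0.0597]
orientation: [-2.536, -1.841, 0.015]
contact_force: [-0.9, 0.1, -0.7]
grip_width: 0.0562
gripper_force: 0.0
```

Run:
```python
from h import *
go(((.69,-.0255,.04),-18),((.69,-.0255,.015),-18))
d=cam("top"); a=np.load("avg.npy").astype(int); f=d["frame"].astype(int)
print("dappen diff",np.abs(f[168:188,243:262]-a[168:188,243:262]).mean())
```

```text
t 15.85 pos [ 0.6856 -0.0262  0.0597] yaw -18.0 j [-0.42  0.75  0.55  1.67 -0.48  0.88  0.02] F [-0.9  0.1 -0.7] w 0.0562
(0.69, -0.0255, 0.04) [-18] -> [0.008, 0.017, 0.078] [-0.004, 0.001, -0.0]
(0.69, -0.0255, 0.015) [-18] -> [0.009, 0.018, 0.178] [-0.004, 0.001, -0.0]
dappen diff 63.51578947368421
```

apply_moves(rows=[[[0.004,0.008,0.05],[-0.004,0.001,0]],[[0.004,0.008,0.1],[-0.004,0.001,0]],[[0.004,0.008,0.1],[-0.004,0.001,0]]])

```text
clock: 16.27
tcp_pos: [0.688, -0.025, 0.0365]
orientation: [2.541, 1.847, 0.003]
contact_force: [0.1, 1.0, -0.1]
grip_width: 0.0563
gripper_force: 0.0
```

Run:
```python
from h import *
go(((.69,-.0255,.015),-18))
```

```text
t 16.27 pos [ 0.688  -0.025   0.0365] yaw -18.0 j [-0.41  0.77  0.53  1.68 -0.5   0.82  0.03] F [ 0.1  1.  -0.1] w 0.0563
(0.69, -0.0255, 0.015) [-18] -> [0.0, 0.008, 0.086] [0.001, -0.0, 0.0]
```

apply_moves(rows=[[[0,0.006,0.02],[0,0,0]],[[0,0.007,0.05],[0,0,0]],[[0,0.007,0.085],[0,0,0]],[[0,0.007,0.085],[0,0,0]]])

```text
clock: 16.77
tcp_pos: [0.69, -0.026, 0.0149]
orientation: [2.541, 1.846, 0.002]
contact_force: [0.5, 0.4, 0.4]
grip_width: 0.0566
gripper_force: 0.0
```

apply_moves(rows=[[[0,0,0],[0,0,0]],[[0,0,0],[0,0,0]],[[0,0,0],[0,0,0]]], jaw=-1, newtons=45)

```text
clock: 17.15
tcp_pos: [0.691, -0.0262, 0.0164]
orientation: [2.54, 1.845, 0.005]
contact_force: [1.4, -0.2, 1.0]
grip_width: 0.0387
gripper_force: 45.6
```

apply_moves(rows=[[[0,0,0],[0,0,0]],[[0,0,0],[0,0,0]],[[0,0,0.02],[0,0,0]],[[0,0,0.04],[0,0,0]],[[0,0,0.04],[0,0,0]]], jaw=0.32)

```text
clock: 17.77
tcp_pos: [0.6902, -0.0259, 0.0052]
orientation: [2.54, 1.846, 0.003]
contact_force: [-0.2, -0.0, 0.2]
grip_width: 0.0566
gripper_force: 0.0
```

apply_moves(rows=[[[0,0,0],[0,0,0]],[[0,0,0],[0,0,0]],[[0,0,0],[0,0,0]]], jaw=-1, newtons=45)

```text
clock: 18.15
tcp_pos: [0.6911, -0.0262, 0.0063]
orientation: [2.54, 1.845, 0.005]
contact_force: [1.0, -0.7, 1.0]
grip_width: 0.0446
gripper_force: 46.7
```

Base gripped (44.6 mm). Lift and carry to the bay.

apply_moves(rows=[[[0,0,-0.15],[0,0,0]],[[0,0,-0.35],[0,0,0]],[[-0.02,-0.2,-0.35],[0,0,-0.05]],[[0,-0.4,-0.35],[0,0,-0.1]],[[0.1,-0.6,-0.35],[0,0,-0.134]],[[0.2,-0.7,-0.35],[0,0,-0.134]],[[0.2,-0.7,-0.35],[0,0,-0.134]]])

```text
clock: 19.02
tcp_pos: [0.5376, 0.079, 0.0927]
orientation: [2.094, 2.342, 0.004]
contact_force: [0.8, -0.5, -1.6]
grip_width: 0.0446
gripper_force: 46.8
```

Run:
```python
from h import *
go(((.4938,.1044,.09),6),((.4938,.1044,.04),6),((.4938,.1044,.0155),6))
```

```text
t 19.02 pos [0.5376 0.079  0.0927] yaw 6.4 j [-0.64  0.48  0.49  2.01 -0.33  0.72  0.17] F [ 0.8 -0.5 -1.6] w 0.0446
(0.4938, 0.1044, 0.09) [6] -> [0.12, -0.163, 0.011] [0.001, -0.001, 0.002]
(0.4938, 0.1044, 0.04) [6] -> [0.12, -0.163, 0.211] [0.001, -0.001, 0.002]
(0.4938, 0.1044, 0.0155) [6] -> [0.12, -0.163, 0.309] [0.001, -0.001, 0.002]
```

apply_moves(rows=[[[0.12,-0.163,0.01],[0.001,0,0.002]],[[0.12,-0.163,0.1],[0.001,0,0.002]],[[0.12,-0.163,0.2],[0.001,0,0.002]],[[0.12,-0.163,0.2],[0.001,0,0.002]],[[0.12,-0.163,0.2],[0.001,0,0.002]]])

```text
clock: 19.65
tcp_pos: [0.4967, 0.1004, 0.0434]
orientation: [2.107, 2.328, 0.001]
contact_force: [-0.7, 0.4, -2.2]
grip_width: 0.0446
gripper_force: 46.8
```

Run:
```python
from h import *
go(((.4938,.1044,.0155),6))
```

```text
t 19.65 pos [0.4967 0.1004 0.0434] yaw 5.7 j [-0.67  0.51  0.44  2.12 -0.39  0.58  0.14] F [-0.7  0.4 -2.2] w 0.0446
(0.4938, 0.1044, 0.0155) [6] -> [0.017, -0.01, 0.112] [0.0, 0.0, -0.002]
```

apply_moves(rows=[[[0.017,-0.01,0.02],[0,0,-0.002]],[[0.017,-0.01,0.05],[0,0,-0.002]],[[0.017,-0.01,0.08],[0,0,-0.002]],[[0.017,-0.01,0.1],[0,0,-0.002]],[[0.017,-0.01,0.1],[0,0,-0.002]]])

```text
clock: 20.27
tcp_pos: [0.4928, 0.1048, 0.0174]
orientation: [2.1, 2.337, -0.001]
contact_force: [0.5, 0.0, -2.0]
grip_width: 0.045
gripper_force: 46.9
```

Run:
```python
from h import *
go(((.4938,.1044,.0145),6))
```

```text
t 20.27 pos [0.4928 0.1048 0.0174] yaw 6.1 j [-0.65  0.56  0.4   2.13 -0.42  0.53  0.17] F [ 0.5  0.  -2. ] w 0.045
(0.4938, 0.1044, 0.0145) [6] -> [-0.002, 0.004, 0.011] [-0.0, 0.0, 0.001]
```

apply_moves(rows=[[[0,0.002,0.01],[0,0,0]],[[0,0.002,0.012],[0,0,0]]])

```text
clock: 20.52
tcp_pos: [0.4936, 0.1051, 0.0148]
orientation: [2.099, 2.336, 0.0]
contact_force: [-0.9, -0.2, -1.4]
grip_width: 0.0442
gripper_force: 46.9
```

apply_moves(rows=[[[0,0,0],[0,0,0]],[[0,0,0],[0,0,0]],[[0,0,-0.05],[0,0,0]],[[0,0,-0.25],[0,0,0]],[[0,0,-0.5],[0,0,0]],[[0,0,-0.6],[0,0,0]],[[0,0,-0.6],[0,0,0]]], jaw=0.32)

```text
clock: 21.4
tcp_pos: [0.4949, 0.1056, 0.1675]
orientation: [2.098, 2.335, 0.008]
contact_force: [0.5, -0.2, -0.6]
grip_width: 0.0567
gripper_force: 0.0
```

Run:
```python
from h import *
C=np.array([.5552,-.267,.082]); T=tool(8,35); a=-T[:,2]; print(a)
pt=lambda s: tuple((C+(s/1000-.072)*a).round(4))
go((pt(120),8,35),(pt(60),8,35),(pt(30),8,35))
```

```text
[-0.56799443 -0.07982641  0.81915204]
t 21.4 pos [0.4949 0.1056 0.1675] yaw 6.1 j [-0.82  0.3   0.59  2.05 -0.23  0.84  0.  ] F [ 0.5 -0.2 -0.6] w 0.0567
(np.float64(0.5279), np.float64(-0.2708), np.float64(0.1213)) [8, 35] -> [-1.512, -0.03, 0.182] [-0.193, 0.003, -0.01]
(np.float64(0.562), np.float64(-0.266), np.float64(0.0722)) [8, 35] -> [-1.507, 0.106, 0.379] [-0.193, 0.003, -0.01]
(np.float64(0.5791), np.float64(-0.2636), np.float64(0.0476)) [8, 35] -> [-1.505, 0.175, 0.478] [-0.193, 0.003, -0.01]
```

apply_moves(rows=[[[-0.25,0,0],[-0.05,0,0]],[[-0.5,0,0],[-0.1,0,-0.005]],[[-0.75,0,0],[-0.15,0.002,-0.01]],[[-1,-0.02,0],[-0.193,0.003,-0.01]],[[-1,-0.02,0],[-0.193,0.003,-0.01]],[[-1,-0.02,0],[-0.193,0.003,-0.01]]], jaw=0.25)

```text
clock: 22.15
tcp_pos: [0.5178, -0.0936, 0.162]
orientation: [1.783, 2.076, 0.626]
contact_force: [0.9, 1.0, 0.2]
grip_width: 0.0534
gripper_force: 0.0
```

Run:
```python
from h import *
C=np.array([.5552,-.267,.082]); T=tool(8,35); a=-T[:,2]
pt=lambda s: tuple((C+(s/1000-.072)*a).round(4).tolist())
go((pt(130),8,35),(pt(95),8,35),(pt(31),8,35))
```

```text
t 22.15 pos [ 0.5178 -0.0936  0.162 ] yaw 8.1 j [ 0.11  0.16  0.09  2.35 -1.13  0.25  1.4 ] F [0.9 1.  0.2] w 0.0534
(0.5223, -0.2716, 0.1295) [8, 35] -> [-0.709, -0.138, 0.04] [-0.017, -0.012, -0.0]
(0.5421, -0.2688, 0.1008) [8, 35] -> [-0.715, -0.131, 0.18] [-0.017, -0.012, -0.0]
(0.5785, -0.2637, 0.0484) [8, 35] -> [-0.725, -0.118, 0.435] [-0.017, -0.012, -0.0]
```

apply_moves(rows=[[[-0.25,-0.05,0],[-0.017,-0.012,0]],[[-0.5,-0.1,0],[-0.017,-0.012,0]],[[-0.7,-0.138,0.03],[-0.017,-0.012,0]],[[-0.7,-0.138,0.03],[-0.017,-0.012,0]],[[-0.7,-0.138,0.03],[-0.017,-0.012,0]]])

```text
clock: 22.78
tcp_pos: [0.52, -0.2733, 0.1311]
orientation: [1.759, 2.01, 0.633]
contact_force: [-0.4, 0.2, -0.4]
grip_width: 0.0532
gripper_force: 0.0
```

Run:
```python
from h import *
C=np.array([.5552,-.267,.082]); T=tool(8,35); a=-T[:,2]
pt=lambda s: tuple((C+(s/1000-.072)*a).round(4).tolist())
go((pt(95),8,35),(pt(31),8,35))
```

```text
t 22.77 pos [ 0.52   -0.2733  0.1311] yaw 7.6 j [ 0.7   0.35 -0.13  2.21 -1.28  0.36  1.9 ] F [-0.4  0.2 -0.4] w 0.0532
(0.5421, -0.2688, 0.1008) [8, 35] -> [0.006, 0.004, 0.151] [-0.001, 0.001, -0.002]
(0.5785, -0.2637, 0.0484) [8, 35] -> [0.007, 0.005, 0.407] [-0.001, 0.001, -0.002]
```

apply_moves(rows=[[[0.006,0.004,0.1],[0,0,-0.002]],[[0.006,0.004,0.2],[0,0,-0.002]],[[0.006,0.004,0.25],[0,0,-0.002]],[[0.006,0.004,0.25],[0,0,-0.002]]])

```text
clock: 23.28
tcp_pos: [0.5574, -0.2612, 0.0816]
orientation: [1.747, 2.023, 0.638]
contact_force: [0.3, -0.1, 0.1]
grip_width: 0.0534
gripper_force: 0.0
```

Run:
```python
from h import *
C=np.array([.5552,-.267,.082]); T=tool(8,35); a=-T[:,2]
pt=lambda s: tuple((C+(s/1000-.072)*a).round(4).tolist())
go((pt(60),8,35),(pt(31),8,35))
```

```text
t 23.27 pos [ 0.5574 -0.2612  0.0816] yaw 8.4 j [ 0.9   0.51 -0.45  2.16 -1.37  0.17  2.02] F [ 0.3 -0.1  0.1] w 0.0534
(0.562, -0.266, 0.0722) [8, 35] -> [-0.022, -0.009, 0.04] [-0.0, -0.002, 0.002]
(0.5785, -0.2637, 0.0484) [8, 35] -> [-0.022, -0.009, 0.156] [-0.0, -0.002, 0.002]
```

The 35° tilt runs into wrist limits (j5, j6). I'll back out and grip with a vertical tool closing along the rack's y. The pads then grip the leaning body from both sides at any pitch.

apply_moves(rows=[[[-0.01,0,-0.15],[0,0,0]],[[-0.01,0,-0.35],[0,0,0]],[[-0.01,0,-0.4],[0,0,0]]])

```text
clock: 23.65
tcp_pos: [0.5005, -0.2744, 0.1673]
orientation: [1.743, 2.018, 0.632]
contact_force: [1.3, 0.4, 0.2]
grip_width: 0.0534
gripper_force: 0.0
```

Run:
```python
from h import *
go(((.55,-.267,.17),98))
```

```text
t 23.65 pos [ 0.5005 -0.2744  0.1673] yaw 8.5 j [ 0.78  0.27 -0.18  2.21 -1.09  0.4   1.73] F [1.3 0.4 0.2] w 0.0534
(0.55, -0.267, 0.17) [98] -> [0.001, 0.17, 0.106] [0.151, 0.154, -0.481]
```

apply_moves(rows=[[[0,0.17,0.1],[0.151,0.154,-0.481]],[[0,0.17,0.1],[0.151,0.154,-0.481]],[[0,0.17,0.1],[0.151,0.154,-0.481]],[[0,0.17,0.1],[0.151,0.154,-0.481]],[[0,0.17,0.1],[0.151,0.154,-0.481]],[[0,0.17,0.1],[0.151,0.154,-0.481]],[[0,0.17,0.1],[0.151,0.154,-0.481]],[[0,0.17,0.1],[0.151,0.154,-0.481]],[[0,0.17,0.1],[0.151,0.154,-0.481]],[[0,0.17,0.1],[0.151,0.154,-0.481]]])

```text
clock: 24.9
tcp_pos: [0.5513, -0.2638, 0.168]
orientation: [0.227, -3.132, -0.012]
contact_force: [-0.8, -0.1, -0.6]
grip_width: 0.0533
gripper_force: 0.0
```

Run:
```python
from h import *
C=np.array([.5552,-.267,.082]); a=-tool(8,35)[:,2]; p=C+(.046-.072)*a; print(p)
q=p.copy(); q[2]=.13
go((q.round(4).tolist(),98),([round(p[0],4),round(p[1],4),.05],98))
```

```text
[ 0.56996786 -0.26492451  0.06070205]
t 24.9 pos [ 0.5513 -0.2638  0.168 ] yaw 98.3 j [ 0.41  0.44 -0.08  1.77  0.03  0.94  2.03] F [-0.8 -0.1 -0.6] w 0.0533
[0.57, -0.2649, 0.13] [98] -> [-0.074, -0.016, 0.152] [0.002, -0.0, 0.002]
[np.float64(0.57), np.float64(-0.2649), 0.05] [98] -> [-0.074, -0.019, 0.472] [0.002, -0.0, 0.002]
```

apply_moves(rows=[[[-0.062,-0.018,0.05],[0.002,0,0.002]],[[-0.062,-0.018,0.2],[0.002,0,0.002]],[[-0.062,-0.018,0.35],[0.002,0,0.002]],[[-0.062,-0.018,0.4],[0.002,0,0.002]],[[-0.062,-0.018,0.4],[0.002,0,0.002]]])

```text
clock: 25.52
tcp_pos: [0.5655, -0.2685, 0.0677]
orientation: [0.21, -3.132, 0.0]
contact_force: [0.7, 0.4, 0.3]
grip_width: 0.0533
gripper_force: 0.0
```

Run:
```python
from h import *
go(((.567,-.265,.05),98))
```

```text
t 25.52 pos [ 0.5655 -0.2685  0.0677] yaw 97.7 j [ 0.39  0.58 -0.07  1.8   0.05  0.77  2.  ] F [0.7 0.4 0.3] w 0.0533
(0.567, -0.265, 0.05) [98] -> [-0.008, 0.013, 0.071] [0.0, -0.001, -0.002]
```

apply_moves(rows=[[[-0.006,0.012,0.03],[0,0,0]],[[-0.006,0.012,0.065],[0,0,0]],[[-0.006,0.012,0.068],[0,0,0]]])

```text
clock: 25.9
tcp_pos: [0.5666, -0.265, 0.0513]
orientation: [0.212, -3.133, 0.001]
contact_force: [-0.4, -0.0, 0.2]
grip_width: 0.0535
gripper_force: 0.0
```

apply_moves(rows=[[[0,0,0],[0,0,0]],[[0,0,0],[0,0,0]],[[0,0,0],[0,0,0]]], jaw=-1, newtons=40)

```text
clock: 26.28
tcp_pos: [0.567, -0.2654, 0.052]
orientation: [0.212, -3.133, 0.002]
contact_force: [-0.9, 0.2, 2.7]
grip_width: 0.0366
gripper_force: 39.9
```

apply_moves(rows=[[[0,0,0],[0,0,0]],[[0.02,0,-0.029],[0,0,0]],[[0.045,0,-0.065],[0,0,0]],[[0.07,0,-0.101],[0,0,0]],[[0.1,0,-0.144],[0,0,0]],[[0.13,0,-0.187],[0,0,0]],[[0.13,0,-0.3],[0,0,0]],[[0.13,0,-0.4],[0,0,0]]], newtons=60)

```text
clock: 27.28
tcp_pos: [0.5342, -0.2696, 0.153]
orientation: [0.212, -3.133, 0.002]
contact_force: [0.4, -0.5, -0.4]
grip_width: 0.0358
gripper_force: 60.0
```

Run:
```python
from h import *
d=cam("top"); hsv=cv2.cvtColor(d["frame"],cv2.COLOR_RGB2HSV).astype(int)
am=(hsv[...,1]>110)&(hsv[...,0]<25); n,l,s,c=cv2.connectedComponentsWithStats(am.astype(np.uint8)); print([(s[i,4],c[i].round(1)) for i in range(1,n) if s[i,4]>8 and 150<c[i][1]<260])
go(((.52,-.05,.17),98))
```

```text
[(np.int32(538), array([468.5, 244.2]))]
t 27.32 pos [ 0.5362 -0.2704  0.1565] yaw 97.7 j [ 0.42  0.43 -0.07  1.81  0.04  0.9   2.03] F [ 1.  -0.3  1.4] w 0.0358
(0.52, -0.05, 0.17) [98] -> [-0.054, 0.882, -0.057] [-0.001, 0.001, -0.002]
```

Bottle drawn out and held. Now swing over the pan and turn it upright.

apply_moves(rows=[[[0,0.2,0],[0,0.04,0]],[[0,0.42,0],[0,0.09,0]],[[0,0.64,0],[0,0.14,0]],[[0,0.85,0.02],[0,0.194,0]],[[0,0.95,0.05],[0,0.194,0]],[[0,0.95,0.05],[0,0.194,0]],[[0,0.95,0.05],[0,0.194,0]]])

```text
clock: 28.2
tcp_pos: [0.5027, -0.0365, 0.1396]
orientation: [0.167, -2.528, 0.056]
contact_force: [0.3, -0.4, -0.9]
grip_width: 0.036
gripper_force: 60.1
```

```bash
cat >> h.py <<'E'
def toolY(yaw,pitch):  # tool y horizontal at yaw, turned about tool y
    return tool(yaw)@R.from_euler("y",pitch,degrees=True).as_matrix()
def goR(pos,Rt):
    o=telemetry.get_obs(); p=o["tcp_pos"]; M=R.from_rotvec(o["orientation"]).as_matrix()
    print("t",round(o["clock"],2),p.round(4),"F",o["contact_force"].round(1),"j",o["joints"].round(2),"z",M[:,2].round(3)); print(pos,"->",(M.T@(np.array(pos)-p)/.25).round(3),(R.from_matrix(M.T@Rt).as_rotvec()/np.pi).round(3))
E
python3 - <<'E'
from h import *
goR((.4884,.0466,.11),toolY(98,35)); goR((.4884,.0466,.0505),toolY(98,35))
E
```

```text
t 28.2 [ 0.5027 -0.0365  0.1396] F [ 0.3 -0.4 -0.9] j [-0.01  0.65 -0.09  1.63  0.08  1.47  1.57] z [-0.567 -0.078 -0.82 ]
(0.4884, 0.0466, 0.11) -> [-0.057  0.337  0.104] [ 0.001  0.    -0.002]
t 28.2 [ 0.5027 -0.0365  0.1396] F [ 0.3 -0.4 -0.9] j [-0.01  0.65 -0.09  1.63  0.08  1.47  1.57] z [-0.567 -0.078 -0.82 ]
(0.4884, 0.0466, 0.0505) -> [-0.193  0.338  0.299] [ 0.001  0.    -0.002]
```

apply_moves(rows=[[[-0.03,0.2,0.05],[0,0,0]],[[-0.057,0.337,0.1],[0,0,-0.002]],[[-0.057,0.337,0.1],[0,0,-0.002]],[[-0.057,0.337,0.1],[0,0,-0.002]]])

```text
clock: 28.7
tcp_pos: [0.4895, 0.0464, 0.111]
orientation: [0.174, -2.527, 0.054]
contact_force: [1.0, 0.2, -1.0]
grip_width: 0.0357
gripper_force: 60.2
```

Run:
```python
from h import *
goR((.4884,.0466,.06),toolY(98,35))
d=cam("top"); s=cam("scene")
hsv=cv2.cvtColor(s["frame"],cv2.COLOR_RGB2HSV).astype(int)
am=(hsv[...,1]>100)&(hsv[...,0]<25); n,l,st,c=cv2.connectedComponentsWithStats(am.astype(np.uint8)); print([(st[i].tolist(),c[i].round(1)) for i in range(1,n) if st[i,4]>6])
print("expect base/capjunction/top axis at z",[proj(s,(.4958,.0476,z)).round(1).tolist() for z in(.07,.13,.154)])
hsv=cv2.cvtColor(d["frame"],cv2.COLOR_RGB2HSV).astype(int)
am=(hsv[...,1]>100)&(hsv[...,0]<25); n,l,st,c=cv2.connectedComponentsWithStats(am.astype(np.uint8)); print([(st[i].tolist(),c[i].round(1)) for i in range(1,n) if st[i,4]>6])
print([proj(d,(.4958,.0476,z)).round(1).tolist() for z in(.07,.13,.154)])
f=cv2.convertScaleAbs(s["frame"],alpha=1.3); u,v=map(int,proj(s,(.4958,.0476,.1))); a=cv2.resize(f[v-35:v+35,u-35:u+35],(400,400),interpolation=cv2.INTER_CUBIC)
f=cv2.convertScaleAbs(d["frame"],alpha=1.5); u,v=map(int,proj(d,(.4958,.0476,.1))); b=cv2.resize(f[v-35:v+35,u-35:u+35],(400,400),interpolation=cv2.INTER_CUBIC)
cv2.imwrite("pics/b1.png",np.hstack([a,b])[...,::-1])
```

```text
t 28.7 [0.4895 0.0464 0.111 ] F [ 1.   0.2 -1. ] j [-0.11  0.68 -0.13  1.66  0.03  1.41  1.46] z [-0.567 -0.078 -0.82 ]
(0.4884, 0.0466, 0.06) -> [-0.113  0.001  0.17 ] [ 0.001  0.001 -0.   ]
[([163, 68, 4, 6, 16], array([164.1,  70.4])), ([348, 134, 5, 3, 11], array([350.3, 135.3])), ([198, 141, 4, 7, 13], array([199.6, 144.5])), ([337, 149, 36, 17, 58], array([349.9, 156.6])), ([198, 152, 8, 8, 36], array([200.8, 155.9])), ([308, 162, 7, 8, 22], array([309.7, 165.9])), ([274, 221, 7, 5, 19], array([277.4, 223.5]))]
expect base/capjunction/top axis at z [[274.2, 233.6], [274.2, 221.4], [274.1, 216.4]]
[([282, 58, 18, 23, 212], array([289. ,  69.2])), ([171, 140, 10, 8, 22], array([173.8, 142.3])), ([373, 192, 13, 12, 69], array([377.9, 196.3])), ([436, 203, 68, 84, 570], array([467.9, 244.4]))]
[[239.3, 227.3], [237.6, 224.4], [236.8, 223.2]]
```

View pics/b1.png

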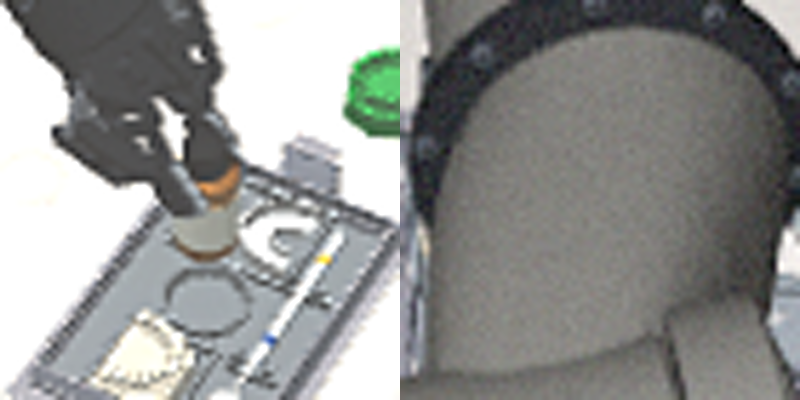

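Left half: mirror lies in both saddles, model sits in the bay, tray in place. The bottle hangs upright, base centre ≈(208,245), above the ring at ≈(210,300). I'll check the offset using the calibration.

Run:
```python
from h import *
s=cam("scene"); v0=int(proj(s,(.4958,.0476,.1))[1])-35; u0=int(proj(s,(.4958,.0476,.1))[0])-35
C=lambda u,v:(u0+u/5.714-.4,v0+v/5.714-.4)
print("ring proj",proj(s,(.4958,.0476,.017)),"obs",C(210,300), onz(s,*C(210,300),.017))
print("base obs",C(208,245)); print([onz(s,*C(208,245),z).round(4) for z in(.065,.0705,.075)])
print("mid of lower rim front",onz(s,*C(208,262),.07))
```

```text
ring proj [274.22665687 243.85581866] obs (275.35183759187964, 244.10262513125656) [0.49202145 0.046315   0.017     ]
base obs (275.00182009100456, 234.47714385719286)
[array([0.494 , 0.0455, 0.065 ]), array([0.4912, 0.0495, 0.0705]), array([0.489 , 0.0527, 0.075 ])]
mid of lower rim front [0.48404857 0.05981479 0.07      ]
```

apply_moves(rows=[[[-0.045,0,0.06],[0,0,0]],[[-0.085,0,0.12],[0,0,0]],[[-0.11,0,0.165],[0,0,0]],[[-0.122,0,0.188],[0,0,0]],[[-0.122,0,0.188],[0,0,0]]])

```text
clock: 29.48
tcp_pos: [0.4864, 0.0489, 0.0537]
orientation: [0.179, -2.524, 0.053]
contact_force: [0.1, 0.2, -0.8]
grip_width: 0.0358
gripper_force: 60.2
```

Run:
```python
from h import *
goR((.4877,.0466,.049),toolY(98,35))
```

```text
t 29.48 [0.4864 0.0489 0.0537] F [ 0.1  0.2 -0.8] j [-0.11  0.75 -0.13  1.68  0.04  1.32  1.46] z [-0.569 -0.078 -0.818]
(0.4877, 0.0466, 0.049) -> [-0.014 -0.01   0.013] [ 0.001 -0.     0.001]
```

apply_moves(rows=[[[-0.006,-0.009,0.006],[0,0,0]],[[-0.014,-0.009,0.013],[0,0,0]],[[-0.014,-0.009,0.013],[0,0,0]]])

```text
clock: 29.85
tcp_pos: [0.4886, 0.0465, 0.0517]
orientation: [0.178, -2.525, 0.053]
contact_force: [-0.4, -1.1, 12.8]
grip_width: 0.0361
gripper_force: 61.3
```

apply_moves(rows=[[[0,0,0],[0,0,0]],[[0,0,0],[0,0,0]],[[0,0,0],[0,0,0]],[[0,0,-0.1],[0,0,0]],[[0,0,-0.3],[0,0,0]],[[0,0,-0.55],[0,0,0]],[[0,0,-0.6],[0,0,0]]], jaw=0.25)

```text
clock: 30.72
tcp_pos: [0.5767, 0.0592, 0.1755]
orientation: [0.179, -2.532, 0.051]
contact_force: [0.1, 0.4, -1.0]
grip_width: 0.053
gripper_force: 0.0
```

Run:
```python
from h import *
go(((.49,.2,.22),84),((.489,.2946,.19),84))
s=cam("scene"); f=s["frame"]; hsv=cv2.cvtColor(f,cv2.COLOR_RGB2HSV).astype(int)
u,v=map(int,proj(s,(.4945,.047,.05)))
for r in range(v-16,v+14): print(r,''.join('#' if hsv[r,c,2]<55 else 'a' if hsv[r,c,1]>90 and hsv[r,c,0]<25 else '+' if hsv[r,c,2]>125 else 'o' if hsv[r,c,0]<70 else '.' for c in range(u-16,u+17)))
print([proj(s,(.4945,.047,z)).round(1).tolist() for z in(.008,.068,.092)],u-16)
```

```text
t 30.73 pos [0.5767 0.0592 0.1755] yaw 98.0 j [-0.12  0.73 -0.12  1.38  0.02  1.63  1.47] F [ 0.1  0.4 -1. ] w 0.053
(0.49, 0.2, 0.22) [84] -> [0.318, 0.607, 0.005] [-0.023, -0.191, 0.076]
(0.489, 0.2946, 0.19) [84] -> [0.209, 0.982, 0.077] [-0.023, -0.191, 0.076]
221 +++++++++++++.+....+++.....++++..
222 +++++++++++++...+++..........++++
223 ++++++++++++#..++++...o.+++...o..
224 +++++++++++...++.+.+++...........
225 ++++++++++...++++.+++++++..o.+++.
226 ++++++++.+...++ooo..+++++++..o.+.
227 +++++++++...++.ooooo.++++++++oooo
228 ++++++++...++.ooooooo.++++ooooooo
229 +++++++...+++oooooooo++++oo.+++++
230 ++++++....++..oooooo.+++oo+++++++
231 ++++++...++++ooooooo#o++o++++++++
232 +++++...++.+aooooooo#o+++++++oooo
233 +++....++++oao..ooo.#aa++++++....
234 +++....+++.oaao....oaaa++++++++++
235 ++....+++++.aaaaoooaaaoo+++++o+++
236 ++...+++++++aaaaaaaaaaooo+++++o.+
237 +...++++++++oaaaaaaaaoo+.oo++++++
238 .o..+++++++++aaoooooaoo++.ooo+++.
239 ...++++++++++++aaaaaooo.++oooo+.+
240 ..+++++++++.+++++ooo+oo...++.o...
241 .+++++++++.o++++++++ooo.+.oo.+...
242 ++++++++++.o+++++++oooo..+++..o.+
243 +++++++++.o.++++++ooooo..+++++..o
244 +++++++++..+++++++ooooo...++++.++
245 ++++++++++.+o+++++ooooo+.++++++++
246 ++++++++..++oo++++++ooo+.++++++++
247 +++.o++++++++ooooooooo.+.+++.+++.
248 ++++++o+++..++oaaaaoo+..+++++++.+
249 ++++++++o++oo.++.o.+...++++++++.+
250 +.+++++++++++.........++++++++.++
[[274.6, 245.6], [274.6, 234.1], [274.6, 229.3]] 258
```

The bottle stands upright at floor level: cap top at z≈0.092, centred on the ring. Next I measure the cover and pan finely.

Run:
```python
from h import *
d=cam("top"); a=np.load("avg.npy")
def up(img,x0,y0,x1,y1,k=6): return cv2.resize(cv2.cvtColor(img,cv2.COLOR_RGB2GRAY)[y0:y1,x0:x1].astype(np.float32),None,fx=k,fy=k,interpolation=cv2.INTER_CUBIC)
def rect(M,x0,y0,z,n,k=6):
    cs,_=cv2.findContours(M.astype(np.uint8),cv2.RETR_EXTERNAL,cv2.CHAIN_APPROX_NONE); c=max(cs,key=cv2.contourArea)[:,0]
    P=np.array([onz(d,x0+(u+.5)/k-.5,y0+(v+.5)/k-.5,z)[:2] for u,v in c],np.float32); r=cv2.minAreaRect(P); print(n,np.round(r[0],4),np.round(r[1],4),round(r[2],1)); return P
g=up(a,128,198,156,256); P=rect(g<70,128,198,.120,"bar")
v=P[:,0]; print("bar x ends",np.percentile(v,[1,99]).round(4))
g=up(a,100,180,190,278); print("table",np.median(g[:20,:20]))
hs=cv2.cvtColor(a,cv2.COLOR_RGB2HSV); 
# hood top: edges via gradient - print gray profiles across hood through bar centre
for (p,q) in(((.3,.294),(.68,.294)),((.49,.18),(.49,.40))):
    L=[]; 
    for t in np.linspace(0,1,77): 
        w=np.array([*(np.array(p)+(np.array(q)-p)*t),.0905]); u=proj(d,w); L.append(int(cv2.getRectSubPix(cv2.cvtColor(a,cv2.COLOR_RGB2GRAY),(1,1),tuple(map(float,u)))[0,0]))
    print(p,q,L)
```

```text
bar [0.49   0.2918] [0.0191 0.1038] 84.4
bar x ends [0.4386 0.5419]
table 140.48747
(0.3, 0.294) (0.68, 0.294) [64, 62, 62, 66, 66, 65, 64, 61, 64, 65, 86, 139, 141, 140, 141, 136, 122, 120, 122, 123, 123, 122, 122, 123, 122, 122, 121, 122, 117, 96, 84, 100, 123, 124, 124, 125, 125, 128, 129, 117, 107, 98, 107, 96, 46, 23, 15, 14, 15, 53, 122, 125, 125, 126, 124, 125, 124, 124, 124, 122, 135, 140, 141, 141, 140, 140, 140, 141, 141, 141, 140, 141, 141, 139, 113, 115, 121]
(0.49, 0.18) (0.49, 0.4) [140, 141, 140, 140, 142, 141, 115, 69, 48, 50, 52, 50, 50, 69, 117, 124, 122, 123, 121, 121, 125, 124, 123, 121, 122, 117, 116, 122, 120, 121, 122, 123, 122, 122, 122, 121, 121, 121, 122, 126, 92, 16, 27, 35, 20, 85, 125, 125, 124, 124, 124, 124, 124, 125, 120, 126, 120, 125, 125, 124, 124, 123, 124, 126, 124, 124, 134, 140, 141, 141, 140, 141, 142, 141, 140, 140, 140]
```

apply_moves(rows=[[[0.1,0.25,-0.05],[-0.006,-0.05,0.02]],[[0.15,0.5,0],[-0.012,-0.1,0.04]],[[0.2,0.75,0.04],[-0.018,-0.15,0.06]],[[0.209,0.982,0.077],[-0.022,-0.191,0.075]],[[0.209,0.982,0.077],[-0.022,-0.191,0.075]],[[0.209,0.982,0.077],[-0.022,-0.191,0.075]],[[0.209,0.982,0.077],[-0.022,-0.191,0.075]]], jaw=-0.2)

```text
clock: 31.7
tcp_pos: [0.4866, 0.2914, 0.1863]
orientation: [-0.164, -3.128, 0.007]
contact_force: [0.0, 0.3, -0.0]
grip_width: 0.0341
gripper_force: 0.0
```

Run:
```python
from h import *
go(((.489,.2945,.13),84.4),((.489,.2945,.1),84.4))
```

```text
t 31.7 pos [0.4866 0.2914 0.1863] yaw 84.0 j [-0.52  0.36 -0.17  1.85  0.07  0.95  0.75] F [ 0.   0.3 -0. ] w 0.0341
(0.489, 0.2945, 0.13) [84.4] -> [-0.01, 0.014, 0.225] [-0.002, -0.003, -0.002]
(0.489, 0.2945, 0.1) [84.4] -> [-0.011, 0.015, 0.345] [-0.002, -0.003, -0.002]
```

apply_moves(rows=[[[-0.01,0.014,0.1],[-0.002,-0.002,-0.002]],[[-0.01,0.014,0.2],[-0.002,-0.002,-0.002]],[[-0.01,0.014,0.22],[-0.002,-0.002,-0.002]],[[-0.01,0.014,0.22],[-0.002,-0.002,-0.002]]])

```text
clock: 32.2
tcp_pos: [0.4888, 0.296, 0.1322]
orientation: [-0.153, -3.136, -0.004]
contact_force: [0.2, 0.5, -0.3]
grip_width: 0.0341
gripper_force: 0.0
```

Run:
```python
from h import *
go(((.489,.2945,.1),84.4))
```

```text
t 32.2 pos [0.4888 0.296  0.1322] yaw 84.4 j [-0.52  0.43 -0.16  1.89  0.09  0.83  0.74] F [ 0.2  0.5 -0.3] w 0.0341
(0.489, 0.2945, 0.1) [84.4] -> [-0.001, -0.006, 0.129] [0.001, -0.001, 0.0]
```

apply_moves(rows=[[[-0.001,-0.005,0.04],[0,0,0]],[[-0.001,-0.005,0.09],[0,0,0]],[[-0.001,-0.005,0.128],[0,0,0]],[[-0.001,-0.005,0.128],[0,0,0]]])

```text
clock: 32.7
tcp_pos: [0.4875, 0.2956, 0.0992]
orientation: [-0.149, -3.135, -0.003]
contact_force: [-0.6, 0.4, 0.1]
grip_width: 0.0339
gripper_force: 0.0
```

apply_moves(rows=[[[0,0,0],[0,0,0]],[[0,0,0],[0,0,0]],[[0,0,0],[0,0,0]]], jaw=-1, newtons=90)

```text
clock: 33.08
tcp_pos: [0.4882, 0.2958, 0.1004]
orientation: [-0.149, -3.137, -0.005]
contact_force: [0.3, -0.5, -1.6]
grip_width: 0.0098
gripper_force: 88.8
```

Bar gripped. Lift, then swing over the pan while turning.

apply_moves(rows=[[[0,0,-0.2],[0,0,0]],[[0,0,-0.4],[0,0,0]],[[0,0,-0.5],[0,0,0]],[[0,-0.15,-0.5],[0,0,0.03]],[[0,-0.35,-0.5],[0,0,0.08]],[[0,-0.5,-0.5],[0,0,0.14]],[[0,-0.7,-0.5],[0,0,0.2]],[[0,-0.85,-0.5],[0,0,0.26]],[[0,-0.95,-0.5],[0,0,0.32]],[[0,-0.95,-0.5],[0,0,0.36]]])

```text
clock: 34.33
tcp_pos: [0.4651, 0.0566, 0.2244]
orientation: [-1.817, -2.559, -0.002]
contact_force: [0.0, 0.8, -1.8]
grip_width: 0.0099
gripper_force: 88.6
```

Run:
```python
from h import *
go(((.4858,.0493,.22),6))
```

```text
t 34.33 pos [0.4651 0.0566 0.2244] yaw 19.2 j [-0.33  0.14  0.09  2.04 -0.02  0.96  0.1 ] F [ 0.   0.8 -1.8] w 0.0099
(0.4858, 0.0493, 0.22) [6] -> [-0.055, 0.068, 0.017] [-0.0, -0.001, 0.074]
```

apply_moves(rows=[[[-0.055,0.068,0.017],[0,0,0.074]],[[-0.055,0.068,0.017],[0,0,0.074]],[[-0.055,0.068,0.017],[0,0,0.074]],[[-0.055,0.068,0.017],[0,0,0.074]]])

```text
clock: 34.83
tcp_pos: [0.4861, 0.0521, 0.2201]
orientation: [-2.089, -2.341, -0.003]
contact_force: [0.6, 0.4, -3.7]
grip_width: 0.0099
gripper_force: 88.6
```

Run:
```python
from h import *
go(((.4858,.0493,.22),6),((.4858,.0493,.135),6))
T=cam("top")
# hood edges (z = bar z - .028): profile along hood long side at several offsets; print hood extents
o=telemetry.get_obs(); zt=o["tcp_pos"][2]+.0176-.028; c=o["tcp_pos"][:2]
g=cv2.cvtColor(T["frame"],cv2.COLOR_RGB2GRAY); Rp=R.from_euler("z",6,degrees=True).as_matrix()[:2,:2]
for x in(-.06,-.045,.045,.06):
    L=[int(g[tuple(np.round(proj(T,[*(c+Rp@[x,y]),zt])[::-1]).astype(int))]) for y in np.arange(-.135,.1351,.003)]; print(x,L)
```

```text
t 34.83 pos [0.4861 0.0521 0.2201] yaw 6.5 j [-0.34  0.18  0.12  2.01 -0.03  0.96 -0.09] F [ 0.6  0.4 -3.7] w 0.0099
(0.4858, 0.0493, 0.22) [6] -> [-0.011, -0.002, 0.0] [-0.0, -0.001, 0.003]
(0.4858, 0.0493, 0.135) [6] -> [-0.012, -0.002, 0.34] [-0.0, -0.001, 0.003]
-0.06 [143, 137, 141, 143, 142, 141, 143, 135, 86, 123, 126, 127, 125, 124, 127, 128, 130, 124, 127, 125, 127, 122, 124, 126, 127, 123, 125, 126, 126, 121, 123, 124, 125, 120, 45, 47, 51, 54, 59, 69, 67, 68, 76, 74, 77, 80, 80, 84, 81, 84, 87, 88, 90, 92, 88, 89, 88, 93, 96, 90, 93, 93, 91, 86, 96, 96, 93, 93, 94, 88, 89, 88, 88, 89, 88, 87, 82, 79, 79, 69, 65, 65, 132, 137, 140, 143, 142, 141, 140, 143, 138]
-0.045 [139, 140, 139, 141, 140, 141, 140, 113, 124, 130, 125, 124, 123, 130, 130, 122, 129, 127, 129, 124, 125, 126, 128, 128, 127, 126, 127, 125, 125, 123, 122, 123, 123, 127, 25, 42, 45, 49, 57, 61, 68, 66, 71, 73, 77, 80, 84, 80, 83, 83, 88, 87, 87, 90, 88, 91, 94, 93, 92, 92, 90, 90, 97, 96, 94, 94, 92, 93, 87, 86, 94, 88, 87, 87, 84, 81, 79, 82, 74, 71, 67, 124, 143, 142, 142, 141, 141, 139, 145, 138, 143]
0.045 [139, 139, 142, 140, 141, 141, 142, 142, 125, 101, 122, 121, 122, 123, 123, 121, 120, 121, 123, 125, 125, 120, 124, 121, 124, 119, 123, 123, 122, 123, 122, 125, 118, 58, 30, 75, 52, 61, 125, 122, 125, 124, 119, 121, 119, 123, 75, 81, 79, 87, 82, 86, 86, 89, 89, 91, 92, 88, 92, 92, 94, 89, 91, 93, 92, 96, 89, 92, 94, 88, 88, 91, 87, 83, 82, 57, 83, 106, 108, 109, 106, 104, 107, 110, 109, 141, 138, 140, 142, 140, 140]
0.06 [136, 143, 139, 143, 138, 143, 141, 142, 118, 128, 125, 122, 127, 127, 123, 123, 124, 125, 125, 125, 125, 126, 126, 125, 123, 122, 124, 123, 128, 125, 123, 122, 123, 64, 6, 35, 78, 56, 105, 108, 102, 105, 99, 103, 102, 101, 95, 88, 94, 93, 91, 94, 91, 90, 91, 96, 91, 88, 95, 90, 88, 92, 88, 91, 91, 94, 96, 92, 94, 93, 99, 94, 97, 97, 95, 91, 90, 102, 96, 101, 96, 98, 96, 95, 98, 144, 140, 140, 140, 140, 140]
```

Run:
```python
from h import *
T=cam("top"); g=np.mean([cv2.cvtColor(cam("top")["frame"],cv2.COLOR_RGB2GRAY).astype(np.float32) for _ in range(4)],0).astype(np.float32)
o=telemetry.get_obs(); p=o["tcp_pos"]; zt=p[2]+.0176-.028; c=p[:2]; M=R.from_rotvec(o["orientation"]).as_matrix(); print(p,M[:,2])
yw=np.degrees(np.arctan2(M[1,1],M[0,1])); Rp=R.from_euler("z",yw,degrees=True).as_matrix()[:2,:2]; print("yaw",yw)
S=lambda x,y:cv2.getRectSubPix(g,(1,1),tuple(map(float,proj(T,[*(c+Rp@[x,y]),zt]))))[0,0]
for y in(-.1,-.085,-.07,-.055):
    xs=np.arange(-.1,.1001,.004); print("y",y,[int(S(x,y)) for x in xs])
for x in(-.03,-.01,.01,.03,.05,.07):
    ys=np.arange(-.125,-.099,.002); print("x",x,[int(S(x,y)) for y in ys], "|+y",[int(S(x,y)) for y in np.arange(.1,.126,.002)])
```

```text
[0.4863512  0.05195518 0.22024827] [-0.00111191  0.00348036 -0.99999333]
yaw 6.448943872681731
y -0.1 [140, 142, 115, 95, 107, 63, 113, 130, 129, 126, 126, 123, 125, 126, 125, 123, 126, 124, 124, 124, 124, 123, 124, 123, 126, 123, 123, 124, 124, 124, 122, 123, 122, 123, 123, 123, 120, 122, 121, 124, 124, 124, 126, 124, 137, 140, 140, 141, 141, 140, 140]
y -0.085 [139, 140, 132, 95, 116, 62, 103, 130, 128, 127, 126, 125, 124, 126, 125, 123, 124, 123, 125, 124, 124, 123, 123, 122, 124, 123, 123, 124, 123, 123, 123, 125, 124, 122, 124, 123, 122, 122, 124, 125, 124, 124, 125, 123, 124, 141, 140, 141, 141, 140, 140]
y -0.07 [140, 142, 127, 98, 119, 59, 97, 130, 126, 124, 125, 126, 125, 125, 124, 123, 123, 125, 124, 124, 125, 122, 123, 122, 125, 124, 123, 124, 125, 123, 123, 124, 124, 123, 124, 124, 122, 123, 123, 124, 125, 126, 125, 124, 138, 140, 140, 140, 140, 136, 131]
y -0.055 [139, 141, 133, 98, 107, 65, 117, 128, 126, 124, 124, 126, 124, 125, 124, 121, 123, 123, 123, 126, 124, 122, 121, 123, 123, 123, 117, 124, 125, 123, 123, 126, 123, 122, 124, 124, 123, 123, 124, 126, 123, 125, 12
[... 171 characters left out ...]
140]
x -0.01 [134, 114, 114, 116, 113, 98, 76, 73, 119, 124, 123, 123, 123] |+y [73, 69, 65, 71, 85, 93, 113, 135, 141, 140, 141, 140, 139]
x 0.01 [140, 141, 141, 141, 140, 140, 136, 107, 120, 125, 123, 124, 125] |+y [90, 110, 110, 109, 110, 110, 105, 103, 119, 142, 141, 140, 139]
x 0.03 [140, 141, 141, 140, 140, 140, 126, 117, 122, 127, 122, 122, 122] |+y [126, 126, 125, 126, 126, 126, 126, 127, 113, 125, 142, 140, 139]
x 0.05 [140, 140, 139, 140, 140, 140, 139, 128, 118, 123, 123, 123, 122] |+y [102, 102, 103, 103, 102, 102, 102, 102, 104, 107, 137, 142, 141]
x 0.07 [140, 140, 141, 141, 140, 140, 139, 134, 121, 123, 123, 123, 124] |+y [95, 95, 95, 95, 96, 95, 97, 95, 95, 98, 117, 142, 141]
```

apply_moves(rows=[[[-0.014,-0.002,0.06],[0,0,0.003]],[[-0.014,-0.002,0.15],[0,0,0.003]],[[-0.014,-0.002,0.24],[0,0,0.003]],[[-0.014,-0.002,0.31],[0,0,0.003]],[[-0.014,-0.002,0.31],[0,0,0.003]],[[-0.014,-0.002,0.31],[0,0,0.003]]])

```text
clock: 35.88
tcp_pos: [0.4864, 0.0485, 0.1428]
orientation: [-2.103, -2.33, -0.003]
contact_force: [0.2, -1.0, -3.7]
grip_width: 0.01
gripper_force: 88.6
```

Run:
```python
from h import *
go(((.4857,.0485,.128),6),((.4857,.0485,.12),6))
```

```text
t 35.88 pos [0.4864 0.0485 0.1428] yaw 5.9 j [-0.32  0.28  0.12  2.08 -0.05  0.78 -0.07] F [ 0.2 -1.  -3.7] w 0.01
(0.4857, 0.0485, 0.128) [6] -> [0.0, -0.003, 0.059] [-0.0, -0.001, -0.001]
(0.4857, 0.0485, 0.12) [6] -> [-0.0, -0.003, 0.091] [-0.0, -0.001, -0.001]
```

Good alignment. Lower gently past the wall top.

apply_moves(rows=[[[0,-0.003,0.02],[0,-0.001,0]],[[0,-0.003,0.04],[0,-0.001,0]],[[0,-0.003,0.055],[0,-0.001,0]],[[0,-0.003,0.055],[0,-0.001,0]]])

```text
clock: 36.38
tcp_pos: [0.4855, 0.0491, 0.1289]
orientation: [-2.103, -2.332, -0.0]
contact_force: [0.4, 2.8, -0.7]
grip_width: 0.01
gripper_force: 88.9
```

apply_moves(rows=[[[0,0,0.01],[0,0,0]],[[0,0,0.018],[0,0,0]],[[0,0,0.018],[0,0,0]]])

```text
clock: 36.75
tcp_pos: [0.4857, 0.0489, 0.1246]
orientation: [-2.103, -2.333, -0.0]
contact_force: [-1.2, 2.3, 0.6]
grip_width: 0.0103
gripper_force: 89.2
```

apply_moves(rows=[[[0.003,0,0.008],[0,0,0]],[[0.003,0,0.016],[0,0,0]],[[0.003,0,0.022],[0,0,0]],[[0.003,0,0.022],[0,0,0]]])

```text
clock: 37.25
tcp_pos: [0.4862, 0.0505, 0.1195]
orientation: [-2.103, -2.333, -0.003]
contact_force: [-0.6, 6.5, 6.4]
grip_width: 0.0099
gripper_force: 89.9
```

apply_moves(rows=[[[0.004,0,0.008],[0,0,0]],[[0.004,0,0.016],[0,0,0]],[[0.004,0,0.016],[0,0,0]]])

```text
clock: 37.62
tcp_pos: [0.4871, 0.0531, 0.1168]
orientation: [-2.102, -2.334, -0.007]
contact_force: [-2.0, 9.1, 16.9]
grip_width: 0.01
gripper_force: 91.2
```

apply_moves(rows=[[[0,0,0.008],[0,0,0]],[[0,0,0.012],[0,0,0]],[[0,0,0.012],[0,0,0]]])

```text
clock: 38.0
tcp_pos: [0.4848, 0.0502, 0.112]
orientation: [-2.103, -2.331, 0.002]
contact_force: [-2.9, 2.8, 8.0]
grip_width: 0.0101
gripper_force: 90.4
```

Dropped to home height (0.112). One firm press to confirm, then release.

apply_moves(rows=[[[0,0,0.008],[0,0,0]],[[0,0,0.008],[0,0,0]],[[0,0,0.008],[0,0,0]]])

```text
clock: 38.38
tcp_pos: [0.4848, 0.0502, 0.112]
orientation: [-2.104, -2.331, 0.001]
contact_force: [-11.9, 1.2, 31.7]
grip_width: 0.0101
gripper_force: 93.5
```

apply_moves(rows=[[[0,0,-0.006],[0,0,0]],[[0,0,-0.006],[0,0,0]]])

```text
clock: 38.62
tcp_pos: [0.4848, 0.0502, 0.112]
orientation: [-2.104, -2.331, 0.001]
contact_force: [-5.4, 2.6, 14.1]
grip_width: 0.0102
gripper_force: 91.1
```

apply_moves(rows=[[[0,0,0],[0,0,0]],[[0,0,0],[0,0,0]],[[0,0,-0.1],[0,0,0]],[[0,0,-0.3],[0,0,0]],[[0,0,-0.5],[0,0,0]],[[0.4,0,-0.6],[0,0,0]],[[0.9,0,-0.6],[0,0,0]],[[0.9,0,-0.6],[0,0,0]],[[0.9,0,-0.6],[0,0,0]]], jaw=-0.3)

```text
clock: 39.75
tcp_pos: [0.4614, 0.2769, 0.2613]
orientation: [-2.101, -2.334, 0.001]
contact_force: [1.1, -0.6, -0.3]
grip_width: 0.0301
gripper_force: 0.0
```

Run:
```python
from h import *
d=cam("top"); s=cam("scene"); print(telemetry.get_obs()["tcp_pos"])
def up(img,x0,y0,x1,y1,k=6): return cv2.resize(cv2.cvtColor(img,cv2.COLOR_RGB2GRAY)[y0:y1,x0:x1].astype(np.float32),None,fx=k,fy=k,interpolation=cv2.INTER_CUBIC)
u,v=map(int,proj(d,(.4857,.0485,.13))); x0,y0=u-32,v-14
M=(up(d["frame"],x0,y0,u+32,v+14)<70).astype(np.uint8); cs,_=cv2.findContours(M,cv2.RETR_EXTERNAL,cv2.CHAIN_APPROX_NONE); c=max(cs,key=cv2.contourArea)[:,0]
r=cv2.minAreaRect(np.array([onz(d,x0+(a+.5)/6-.5,y0+(b+.5)/6-.5,.13)[:2] for a,b in c],np.float32)); print("bar top view",r)
# both bar ends by the two views
def ends(dd):
    g=cv2.cvtColor(dd["frame"],cv2.COLOR_RGB2GRAY); u,v=map(int,proj(dd,(.4857,.0485,.13))); m=np.zeros_like(g); w=34
    m[v-w:v+w,u-w:u+w]=(g[v-w:v+w,u-w:u+w]<55); n,l,st,c=cv2.connectedComponentsWithStats(m); i=1+np.argmax(st[1:,4]); P=np.argwhere(l==i)[:,::-1].astype(float); q=P-P.mean(0); e=np.linalg.svd(q,full_matrices=False)[2][0]; t=q@e
    return P[t>t.max()-6].mean(0),P[t<t.min()+6].mean(0),len(P)
A=ends(d);B=ends(s);print(A,B)
def tri(a,b):
    r1,r2=ray(d,*a),ray(s,*b); k=np.linalg.lstsq(np.c_[r1,-r2],s["o"]-d["o"],rcond=None)[0]; return (d["o"]+k[0]*r1+s["o"]+k[1]*r2)/2
for a in A[:2]:
    for b in B[:2]: print(tri(a,b).round(4))
```

```text
[0.46073535 0.27918559 0.26111651]
bar top view ((0.4839864671230316, 0.04829220101237297), (0.014384610578417778, 0.10402905941009521), 6.010018825531006)
(array([220.36, 230.28]), array([254.26923077, 227.38461538]), 167) (array([245.72727273, 217.36363636]), array([244.875 , 207.1875]), 38)
[0.511  0.1067 0.182 ]
[0.5093 0.1037 0.2251]
[0.5442 0.0384 0.1015]
[0.5407 0.0383 0.1518]
```

Run:
```python
from h import *
d=cam("top")["frame"].astype(int); a=np.load("avg.npy").astype(int)
for n,(x0,y0,x1,y1) in dict(short=(372,188,395,212),probe=(325,268,385,281),dappen=(243,168,262,188),green=(300,215,330,245),spare=(390,222,418,255)).items(): print(n,np.abs(d[y0:y1,x0:x1]-a[y0:y1,x0:x1]).mean().round(1))
print(telemetry.get_obs()["clock"]); print(job.hand_in())
```

```text
short 2.9
probe 1.9
dappen 3.3
green 2.6
spare 2.0
39.9
the job is handed in; nothing more can be done
None
```

The kit is packed in the order asked, with the cover pressed level to its home height and, by the height and force readings, both catches snapped. I handed it in at about 40 s of the 72 s allowed; I had no clear view of the catches themselves.

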